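Set out the washed bead boards and jars to dry

TASK

Set the washed bead boards and jars out to dry. Build the pile up on the board that already lies on the steel drying tray: lay two spacer sticks square across it, one near each end at about a third of the board's length from its middle, lay a board on them in line with the board below, then two more sticks in the same way and the last board, so that air gets between all three; and hang every jar mouth-down on a peg of its own on the drain rack, pushed on until the peg reaches its bottom. Leave the bin of beads, the pliers and the spool where they are.

Things in the scene. Friction and masses are not known exactly. Their poses are not given: they have to be found in the camera images.
- tray: shallow steel drip tray, 130 (x) x 210 (y) mm, rim 10 mm high, with two fixed 14 mm wide cross ribs (tops 17 mm above the bench) at y = -60 and +60 mm; does not move. Origin: centre of its underside; y along its length.
- rack: drain rack, does not move: a low white drip tray 140 x 270 mm with a timber bar (top 23 mm above the bench) carrying three round wooden pegs, 16 mm thick with rounded tips, 100 mm apart in a row along y. All pegs lean 30 degrees from the vertical towards the rack's own -x (its front); each peg is 115 mm long from its foot in the bar to the tip. Origin: underside, below the bar's front part; z up.
- peg_1_tip (a point): tip of peg 1 of the rack, 118 mm above the bench; axes as the rack's
- peg_2_tip (a point): tip of peg 2 of the rack, 118 mm above the bench; axes as the rack's
- peg_3_tip (a point): tip of peg 3 of the rack, 118 mm above the bench; axes as the rack's
- board_a_mid (a point): centre (half-way up) of a washed wooden bead board, 60 (x) x 180 (y) x 12 (z) mm, 90 g, grooved on top and flat below; already lying on the ribs of the drying tray at the start, as the bottom of the pile (its underside 17 mm above the bench). y along its length, z up.
- board_b_mid (a point): centre (half-way up) of a washed wooden bead board, 60 (x) x 180 (y) x 12 (z) mm, 90 g, grooved on top and flat below; lying on the black rubber mat (4 mm thick) at the start. y along its length, z up.
- board_c_mid (a point): centre (half-way up) of a washed wooden bead board, 60 (x) x 180 (y) x 12 (z) mm, 90 g, grooved on top and flat below; lying on the black rubber mat at the start. y along its length, z up.
- stick_1_mid (a point): centre (half-way up) of a plain pale wooden spacer stick, 110 (x, its length) x 14 x 14 mm, 16 g; lies on the bench at the start. The four sticks are alike.
- stick_2_mid (a point): centre (half-way up) of a plain pale wooden spacer stick, 110 (x, its length) x 14 x 14 mm, 16 g; lies on the bench at the start. The four sticks are alike.
- stick_3_mid (a point): centre (half-way up) of a plain pale wooden spacer stick, 110 (x, its length) x 14 x 14 mm, 16 g; lies on the bench at the start. The four sticks are alike.
- stick_4_mid (a point): centre (half-way up) of a plain pale wooden spacer stick, 110 (x, its length) x 14 x 14 mm, 16 g; lies on the bench at the start. The four sticks are alike.
- jar_1_mid (a point): centre (half-way up) of a rinsed white plastic jar without lid, outside diameter 60 mm, 80 mm tall, wall 3 mm, closed end 4 mm thick, 70 g; at the start it stands mouth-down on a thin grey mat (3 mm). Its z axis points from the mouth to the closed end. May be absent. The jars are alike.
- jar_1_floor (a point): centre of the inner face of the closed end of the same jar, 36 mm from its centre along its z
- jar_2_mid (a point): centre (half-way up) of a rinsed white plastic jar without lid, outside diameter 60 mm, 80 mm tall, wall 3 mm, closed end 4 mm thick, 70 g; at the start it stands mouth-down on a thin grey mat (3 mm). Its z axis points from the mouth to the closed end. May be absent. The jars are alike.
- jar_2_floor (a point): centre of the inner face of the closed end of the same jar, 36 mm from its centre along its z
- jar_3_mid (a point): centre (half-way up) of a rinsed white plastic jar without lid, outside diameter 60 mm, 80 mm tall, wall 3 mm, closed end 4 mm thick, 70 g; at the start it stands mouth-down on a thin grey mat (3 mm). Its z axis points from the mouth to the closed end. May be absent. The jars are alike.
- jar_3_floor (a point): centre of the inner face of the closed end of the same jar, 36 mm from its centre along its z
- bead_bin: bystander: clear plastic bin 62 x 180 x 42 mm full of silver spacer beads; origin at its underside. Leave alone.
- pliers: bystander: small pliers, 140 mm long and 10 mm high, lying on the bench past one end of the tray, origin at the joint. Leave alone.
- spool: bystander: black wire spool, 44 mm across, 26 mm high, standing on the bench past one end of the tray. Leave alone.
There are look-alikes about, which are no part of the job. Leave any blue or purple look-alike of the part that bears stick_3_mid alone. Leave any orange or pink look-alike of the part that bears jar_3_mid alone.

How it is judged (in metres and radians):
At the end, for the whole second after the job is handed in: Three boards level in line (18 mm across, 25 mm along, 7 deg), the lowest on the tray's ribs; all sticks in the gaps, 40 to 85 mm to either end of the middle, 20 mm off the centre line, 11 deg from square. Every jar mouth-down on a peg, inner floor within 30 mm of its tip (x of board_b_mid in the frame of board_a_mid between -0.018 and 0.018 m and y of board_b_mid in the frame of board_a_mid between -0.025 and 0.025 m and angle between the y axis of each of board_b_mid, board_c_mid and the y axis of board_a_mid, either way round below 0.12 rad and angle between each of board_b_mid, board_c_mid's own z axis and vertical below 0.06 rad and x of board_c_mid in the frame of board_a_mid between -0.018 and 0.018 m and y of board_c_mid in the frame of board_a_mid between -0.025 and 0.025 m and ((z of board_b_mid in the frame of board_a_mid between 0.023 and 0.029 m and z of board_c_mid in the frame of board_a_mid between 0.049 and 0.055 m) or (z of board_c_mid in the frame of board_a_mid between 0.023 and 0.029 m and z of board_b_mid in the frame of board_a_mid between 0.049 and 0.055 m)) and x of stick_1_mid in the frame of board_a_mid between -0.02 and 0.02 m and angle between the x axis of each of stick_1_mid, stick_2_mid, stick_3_mid, stick_4_mid and the x axis of board_a_mid, either way round below 0.2 rad and (y of stick_1_mid in the frame of board_a_mid between -0.085 and -0.04 m or y of stick_1_mid in the frame of board_a_mid between 0.04 and 0.085 m) and (z of stick_1_mid in the frame of board_a_mid between 0.01 and 0.016 m or z of stick_1_mid in the frame of board_a_mid between 0.036 and 0.042 m) and x of stick_2_mid in the frame of board_a_mid between -0.02 and 0.02 m and (y of stick_2_mid in the frame of board_a_mid between -0.085 and -0.04 m or y of stick_2_mid in the frame of board_a_mid between 0.04 and 0.085 m) and (z of stick_2_mid in the frame of board_a_mid between 0.01 and 0.016 m or z of stick_2_mid in the frame of board_a_mid between 0.036 and 0.042 m) and x of stick_3_mid in the frame of board_a_mid between -0.02 and 0.02 m and (y of stick_3_mid in the frame of board_a_mid between -0.085 and -0.04 m or y of stick_3_mid in the frame of board_a_mid between 0.04 and 0.085 m) and (z of stick_3_mid in the frame of board_a_mid between 0.01 and 0.016 m or z of stick_3_mid in the frame of board_a_mid between 0.036 and 0.042 m) and x of stick_4_mid in the frame of board_a_mid between -0.02 and 0.02 m and (y of stick_4_mid in the frame of board_a_mid between -0.085 and -0.04 m or y of stick_4_mid in the frame of board_a_mid between 0.04 and 0.085 m) and (z of stick_4_mid in the frame of board_a_mid between 0.01 and 0.016 m or z of stick_4_mid in the frame of board_a_mid between 0.036 and 0.042 m) and horizontal distance between board_a_mid and tray below 0.03 m and angle between the y axis of board_a_mid and the y axis of tray, either way round below 0.15 rad and z of board_a_mid in the frame of tray between 0.02 and 0.026 m and angle between each of jar_1_mid, jar_2_mid, jar_3_mid's own z axis and vertical below 0.9 rad and (distance between jar_1_floor and peg_1_tip below 0.03 m or distance between jar_1_floor and peg_2_tip below 0.03 m or distance between jar_1_floor and peg_3_tip below 0.03 m) and (distance between jar_2_floor and peg_1_tip below 0.03 m or distance between jar_2_floor and peg_2_tip below 0.03 m or distance between jar_2_floor and peg_3_tip below 0.03 m) and (distance between jar_3_floor and peg_1_tip below 0.03 m or distance between jar_3_floor and peg_2_tip below 0.03 m or distance between jar_3_floor and peg_3_tip below 0.03 m)); the robot touches nothing.
It fails at once if a bystander (bead bin, pliers or spool) is moved more than 30 mm (distance of any of bead_bin, pliers, spool from where it was at the start of the episode above 0.03 m).
Of jar_1, jar_2, jar_3 only 1 to 3 are there at a start; the rules pass over those that are not, and their reading is None.
At some moment in a run one of board_b, board_c, stick_1, stick_2, stick_3, stick_4 may be knocked a few centimetres aside while the robot is not near it.
It also fails if it takes over 210 s, if anything falls off the work surface, if the arm or the gripper's body presses on something with over 40 N, if the wrist force passes 120 N, or if a joint passes its speed limit or range.

ROBOT

A 7-joint arm with a two-finger parallel gripper is mounted at the origin on the work surface. World frame = base frame: x ahead of the robot, y to its left, z up, the work surface at z = 0. Lengths are in mm, angles in degrees, forces in N, time in s.
With the tool pointing down it reaches from about 350 to 900 mm from the base axis. Payload 8.1 kg.
Tool frame: the origin (TCP) lies midway between the tips of the shut fingers; the grasp point (between the pads) lies 19 mm behind it; z points along the fingers, y is the direction in which the jaws open and shut (so a half turn about z gives the same grasp; the last joint's range is limited). The gripper opens to 92 mm and grips with 3 to 60 N. Pads are 19 mm wide; open, the fingers measure 130 mm over their backs; the gripper's body (75 mm by 190 mm) begins 47 mm behind the grasp point.
Start: joints at [-75.55, 24.895, 1.432, 90.138, -0.665, 64.973, -4.303], TCP at [217.155, 586.078, 188.742] pointing down, gripper open.
Joint ranges: [-149.89, 149.89], [-25.12, 119.58], [-72.63, 75.52], [4.76, 147.25], [-75.54, 255.54], [6.69, 114.76], [-157.13, 157.13]. Speed limits (degrees/s): [127.2, 127.2, 172.46, 172.46, 180, 180, 180].

INTERFACE

Orientations are given as a 3x3 rotation matrix whose columns are the frame's x, y, z axes.
In Python, from rig import robot, camera, camera_info gives the robot as it stands. The module is installed in compiled form; this text tells all that it offers.
- The arm moves only by the tool arm_command, never from a script. Its argument "moves" is a list of rows, each an object of numbers: "x", "y", "z": the shift along the tool's x, y, z in mm; "yaw": the turn about the tool's z in degrees. In form: [{"x": .., "y": .., "z": .., "yaw": ..}, ...]. A call has 1 to 5 rows; each row shifts and turns the commanded pose from where the row before left it, along the tool's axes as they then stand; what a row does not reach is not made up. A row lasts 1/8 s, in which the tool goes at most 62.5 mm and 10.7 degrees, less where a joint would pass 70% of its speed; a pose out of reach is approached as far as the arm can. A call is refused whole if a number of a shift passes 62.5 or a number of a turn 10.7, either way. A call with a gripper value outside its range is refused whole. "claw" is the gripper command: -1 is fully open, 1 is shut, values between are in proportion, set as the call begins (left out, the last holds). The fingers move at their own pace and stop on an object; "squeeze" is the grip in N (left out, the last holds). Time passes only in rows, so rows that do not move let the fingers close. It gives the time, the measured TCP pose, the force and the opening at its end, in the units of the state.
- robot.observe(): the state, without advancing time (a new reading comes with each control period).
- camera(name): name is "side" or "top"; returns (picture, depth): 384x512x3 uint8, red, green, blue; 384x512 float32, mm along the optical axis (not along the pixel's ray), 0 where there is no reading.
- camera_info(name): a dict with "K" (3x3 intrinsics, pixels), "k1" (the pictures are not rectified: a ray, as slopes to the right and down, at radius r is drawn at 1 + k1 r^2 times it, then the intrinsics apply), "xyz" and "orientation" of the camera in the world. Camera axes: x right, y down, z forward; pixel columns grow to the right and rows downward; lengths in mm; the calibration is good to about 2 mm. A picture is of the moment at which its call begins. camera_info takes no time and is no camera call.
- robot.hand_in(): hands the job in, once; it reports no verdict.
The state is a dict: "time_s": time; "joint_positions": joint angles; "qvel": joint speeds; "effort": joint torques, N m; "tool_pos": TCP position; "tcp_rot": TCP orientation; "ft_force": force on the tool from outside, world axes, zero at the start; "moment": the same for the moment, N m; "gripper_width": opening from 0.0 (shut) to 1.0 (fully open).
Only numpy, scipy, OpenCV 4.12 (cv2) and the standard library are available. Lean on these libraries where they do the work, as an engineer would, in place of code of your own. Each camera call takes 0.05 s, during which the arm holds its last target. There are 200 camera calls.

## Working session

There is one attempt and no reset: what is moved stays moved. The work goes in short steps, Python scripts to look and compute and a tool call to move; the robot and the scene stay as the last step left them, time stands still between calls to the robot, and variables do not carry over. Pictures are saved under pics/ and viewed, about 12 in all and at most 16, crops included, and the job is handed in when it is done.

Besides the shell and the picture viewer there is one more tool, called after "Call:" as name(argument=value, ...), one argument or row to a line, values as JSON. arm_command: Moves the arm, as the interface text tells. Its arguments: {"type":"object","properties":{"moves":{"type":"array"},"claw":{"type":"number"},"squeeze":{"type":"number"}},"required":["moves"]}

```bash
mkdir -p pics; cat > h.py <<'E'
import numpy as np, cv2
from rig import robot, camera, camera_info
def cloud(name):
    im,d=camera(name); i=camera_info(name); K=np.array(i["K"]); k1=i["k1"]
    v,u=np.mgrid[0:384,0:512]
    a=(u-K[0,2])/K[0,0]; b=(v-K[1,2])/K[1,1]; r=np.hypot(a,b); s=r.copy()
    for _ in range(15): s=r/(1+k1*s*s)
    f=np.where(r>0,s/np.maximum(r,1e-9),1)
    ray=np.dstack([a*f,b*f,np.ones_like(a)])
    R=np.array(i["orientation"]); t=np.array(i["xyz"])
    P=(ray*d[...,None])@R.T+t; P[d==0]=np.nan
    return im,P,ray@R.T,t
def save(n,im,s=1.5): cv2.imwrite("pics/"+n,cv2.resize(im[:,:,::-1],None,fx=s,fy=s,interpolation=cv2.INTER_CUBIC))
def obs():
    o=robot.observe(); print(o["time_s"],np.round(o["tool_pos"],1),np.round(o["tcp_rot"],3).tolist(),np.round(o["ft_force"],1),o["gripper_width"]); return o
E
python3 - <<'E'
from h import *
for n in("top","side"):
    im,P,r,t=cloud(n); save(n+"0.png",im); print(n,t,np.round(camera_info(n)["orientation"],2).tolist(),camera_info(n)["K"])
    np.savez(n+"0",im=im,P=P)
obs()
E
```

```text
top [ 341.63739402  -14.65493399 1570.68582042] [[-0.02, -0.99, 0.1], [-1.0, 0.02, 0.02], [-0.03, -0.1, -0.99]] [[462.73380162   0.         249.18279209]
 [  0.         462.73380162 193.39195482]
 [  0.           0.           1.        ]]
side [ 365.48851506 -784.97153406 1073.70679107] [[0.99, -0.09, 0.09], [-0.12, -0.78, 0.62], [0.01, -0.62, -0.78]] [[454.7999654    0.         250.99667193]
 [  0.         454.7999654  194.46252503]
 [  0.           0.           1.        ]]
0.1 [217.  585.6 188.1] [[-0.938, 0.347, -0.0], [0.347, 0.938, -0.001], [-0.0, -0.001, -1.0]] [-0.5 -0.1 -0.6] 1.0008756449180045
```

View pics/top0.png

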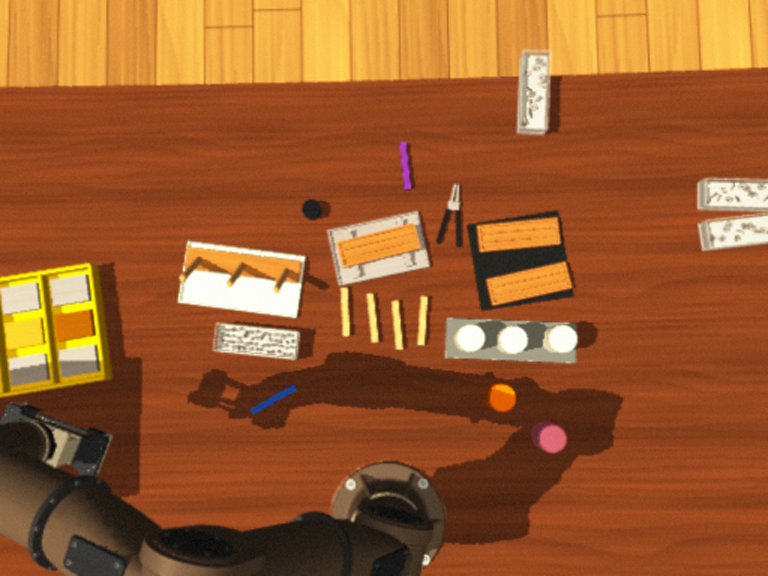

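View pics/side0.png

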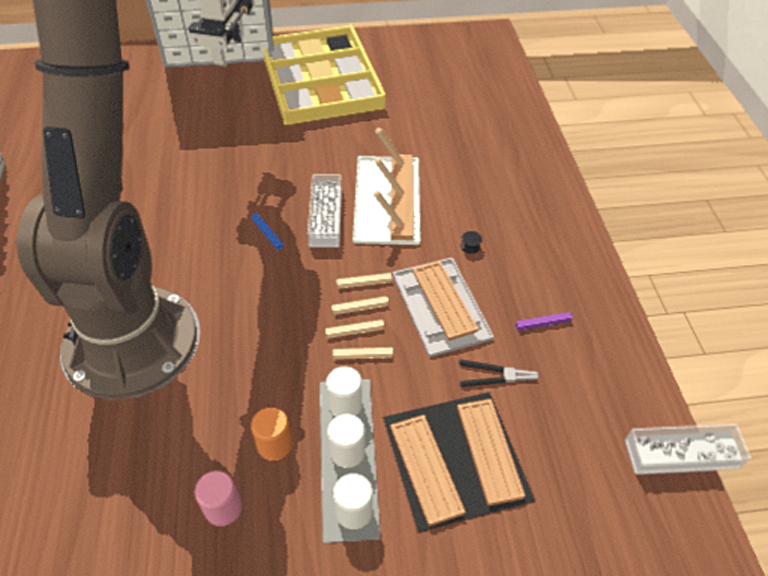

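Top view (768 px scale):
- **Jars:** white, at (468,338), (513,339) and (560,338). The orange (502,398) and pink (549,438) cups are look-alikes.
- **Sticks:** pale, at (346,312), (373,318), (398,325) and (423,320). The purple (406,165) and blue (273,399) ones are look-alikes.
- **Boards:** two on the black mat at (519,235) and (529,284). Board a is on the tray at (379,245).
- **Rack:** at (240,280), with peg tips at about (185,278), (233,283) and (278,290).

Next I'll measure these.

```bash
cat > m.py <<'E'
from h import *
def rects(im,P,ray,t,quiet=False):
    hsv=cv2.cvtColor(im,cv2.COLOR_RGB2HSV); out=[]
    H,S,V=[hsv[...,i].astype(int) for i in range(3)]
    z=np.nan_to_num(P[...,2],nan=-1); X=np.nan_to_num(P[...,0]); Y=np.nan_to_num(P[...,1])
    ws=(X>330)&(X<800)&(abs(Y)<450)
    masks={"stick":(H>15)&(H<32)&(S>60)&(V>150),"board":(H<17)&(S>110)&(V>180),"jar":(S<50)&(V>150)&(z>60)&(z<160)}
    for k,m in masks.items():
        m=(m&ws&(z>5)).astype(np.uint8)
        m=cv2.morphologyEx(m,cv2.MORPH_OPEN,np.ones((2,2))) if k!="stick" else m
        n,L,st,c=cv2.connectedComponentsWithStats(m)
        for i in range(1,n):
            if st[i,4]<50: continue
            q=(L==i)
            zz=np.median(z[q]); rr=ray[q]; p=t+rr*((zz-t[2])/rr[:,2])[:,None]
            (cx,cy),(w,h),a=cv2.minAreaRect(p[:,:2].astype(np.float32))
            if w<h: w,h=h,w; a+=90
            a=(a+90)%180-90
            out.append((k,cx,cy,zz,w,h,a,*(c[i]*1.5)))
            if not quiet: print(k,"xy",np.round([cx,cy]),"z",np.round(zz,1),"LxW",np.round([w,h]),"ang",round(a,1),"px",np.round(c[i]*1.5),st[i,4])
    return out
if __name__=="__main__":
    for n in("top","side"):
        print(n); rects(*cloud(n))
    obs()
E
python3 m.py
python3 - <<'E'
from h import *
im,P,r,t=cloud("top")
for n in("top","side"):
    im,P,r,t=cloud(n); z=P[...,2]
    q=(P[...,0]>480)&(P[...,0]<750)&(P[...,1]>80)&(P[...,1]<450)&(z>50)&(z<140)
    L=cv2.connectedComponentsWithStats(q.astype(np.uint8))
    for i in range(1,L[0]):
        g=L[1]==i
        if g.sum()<8: continue
        p=P[g]; 
        for lo,hi in((50,60),(70,80),(90,100),(100,110),(110,125)):
            s=p[(p[:,2]>lo)&(p[:,2]<hi)]
            if len(s): print(n,i,lo,len(s),np.round(s.mean(0),0))
im,P,r,t=cloud("top"); save("rack.png",im[140:230,100:300],3.8)
E
```

```text
top
stick xy [ 624. -310.] z 12.6 LxW [171.  56.] ang -85.9 px [520. 234.] 605
stick xy [606.  14.] z 25.9 LxW [186.  64.] ang -76.4 px [379. 244.] 711
stick xy [570. 315.] z 23.6 LxW [269.  47.] ang 80.7 px [243. 260.] 656
stick xy [ 512. -325.] z 13.1 LxW [177.  56.] ang -78.2 px [529. 282.] 678
stick xy [456.  89.] z 14.6 LxW [105.  17.] ang -0.6 px [345. 311.] 138
stick xy [440.  27.] z 14.3 LxW [109.  17.] ang 6.2 px [372. 317.] 137
stick xy [434. -85.] z 14.3 LxW [108.  16.] ang -4.7 px [422. 320.] 139
stick xy [424. -27.] z 14.3 LxW [108.  16.] ang 5.2 px [397. 324.] 141
stick xy [ 386. -358.] z 46.2 LxW [55. 28.] ang 0.8 px [548. 339.] 67
board xy [ 620. -308.] z 13.0 LxW [180.  61.] ang -85.4 px [517. 237.] 658
board xy [634. -27.] z 26.4 LxW [108.  30.] ang 86.9 px [400. 232.] 120
board xy [600.   7.] z 25.8 LxW [180.  61.] ang -77.6 px [375. 251.] 512
board xy [562. 255.] z 24.3 LxW [135.  46.] ang 58.8 px [271. 265.] 154
board xy [ 524. -315.] z 13.4 LxW [161.  25.] ang -78.0 px [518. 278.] 183
board xy [ 508. -328.] z 13.0 LxW [181.  59.] ang -78.4 px [534. 289.] 488
jar
[... 1319 characters left out ...]
 320.  75.]
top 2 90 12 [527. 321.  94.]
top 2 100 12 [520. 324. 106.]
top 2 110 20 [514. 328. 117.]
top 3 50 8 [536. 219.  54.]
top 3 70 8 [525. 222.  76.]
top 3 90 12 [514. 222.  94.]
top 3 100 8 [506. 223. 107.]
top 3 110 21 [498. 226. 116.]
side 1 50 12 [566. 414.  55.]
side 1 70 18 [553. 416.  75.]
side 1 90 14 [542. 417.  94.]
side 1 100 17 [536. 418. 104.]
side 1 110 17 [530. 420. 116.]
side 2 50 13 [550. 315.  55.]
side 2 70 15 [539. 317.  75.]
side 2 90 18 [528. 318.  96.]
side 2 100 14 [520. 319. 104.]
side 2 110 19 [516. 322. 115.]
side 3 50 17 [535. 215.  56.]
side 3 70 13 [523. 217.  75.]
side 3 90 13 [512. 219.  95.]
side 3 100 18 [507. 220. 105.]
side 3 110 22 [500. 223. 116.]
```

View pics/rack.png

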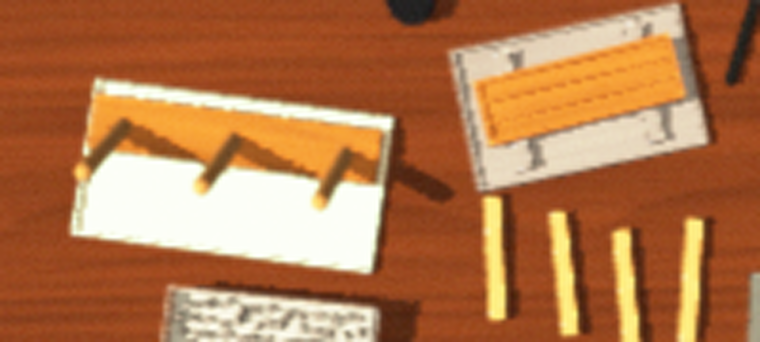

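```bash
python3 - <<'E'
s=open('m.py').read()
import re
s=re.sub(r'    masks=.*\n','''    masks={"stick":(H>17)&(H<32)&(S>60)&(V>110)&(z>8),"board":(H<32)&(S>100)&(V>110)&(z>9),"jar":(S<50)&(V>110)&(z>78)&(z<160)}
''',s)
s=s.replace('if st[i,4]<50: continue','if st[i,4]<30: continue').replace('if not quiet:','if (k=="stick" and (h>30 or w>140)) or (k=="board" and (w<140 or w>230)): out.pop(); continue\n            if not quiet:')
open('m.py','w').write(s)
E
python3 m.py
```

```text
top
stick xy [456.  88.] z 14.2 LxW [106.  13.] ang 2.5 px [345. 311.] 125
stick xy [441.  27.] z 14.4 LxW [106.  13.] ang 5.4 px [372. 317.] 121
stick xy [432. -85.] z 14.2 LxW [105.  13.] ang -4.9 px [422. 320.] 122
stick xy [423. -28.] z 13.7 LxW [105.  14.] ang 3.0 px [397. 325.] 119
stick xy [ 385. -256.] z 36.2 LxW [56. 22.] ang 1.3 px [500. 339.] 39
board xy [ 619. -309.] z 13.0 LxW [179.  61.] ang -85.7 px [518. 236.] 725
board xy [600.   7.] z 26.0 LxW [180.  62.] ang -77.0 px [380. 246.] 962
board xy [ 509. -327.] z 12.8 LxW [182.  63.] ang -78.1 px [530. 284.] 805
jar xy [ 387. -188.] z 83.1 LxW [54. 54.] ang -46.3 px [472. 339.] 242
jar xy [ 383. -277.] z 83.1 LxW [57. 51.] ang -13.3 px [514. 341.] 228
jar xy [ 382. -379.] z 82.5 LxW [54. 53.] ang -2.5 px [564. 339.] 233
side
board xy [610.   4.] z 27.1 LxW [183.  64.] ang -76.6 px [446. 302.] 1038
board xy [ 627. -310.] z 13.8 LxW [183.  63.] ang -85.6 px [491. 453.] 1616
board xy [ 516. -329.] z 13.6 LxW [183.  62.] ang -78.4 px [428. 472.] 1679
jar xy [ 397. -191.] z 83.0 LxW [55. 55.] ang -36.1 px [345. 383.] 346
jar xy [ 393. -282.] z 83.0 LxW [57. 57.] ang -29.4 px [348. 432.] 421
jar xy [ 392. -385.] z 83.1 LxW [56. 54.] ang 83.1 px [354. 494.] 494
0.5 [217.1 586.  188.7] [[-0.938, 0.347, 0.0], [0.347, 0.938, -0.0], [-0.0, -0.0, -1.0]] [0.4 0.3 0.5] 1.0007909422932937
```

```bash
sed -i 's/^            a=(a+90)%180-90/            a=(a+90)%180-90; cx,cy=p[:,:2].mean(0)/; s/round(\[cx,cy\])/round([cx,cy],1)/' m.py; python3 m.py; python3 -c "
from rig import camera_info
for n in('top','side'): print(camera_info(n)['k1'],camera_info(n)['orientation'])"
```

```text
top
stick xy [455.6  87.9] z 14.7 LxW [105.  13.] ang 2.5 px [345. 311.] 124
stick xy [440.7  26.7] z 14.9 LxW [106.  14.] ang 4.1 px [372. 317.] 124
stick xy [432.5 -85.2] z 14.2 LxW [105.  13.] ang -4.5 px [422. 320.] 125
stick xy [422.8 -28.3] z 15.1 LxW [106.  13.] ang 4.6 px [397. 325.] 123
stick xy [ 384.2 -252.7] z 37.4 LxW [56. 24.] ang 4.6 px [500. 340.] 41
board xy [ 618.6 -309.3] z 12.9 LxW [180.  61.] ang -85.5 px [520. 236.] 797
board xy [599.8   6.6] z 25.5 LxW [180.  62.] ang -77.0 px [380. 246.] 962
board xy [ 508.3 -326.2] z 12.4 LxW [180.  61.] ang -78.0 px [529. 285.] 752
jar xy [ 387.3 -187.7] z 82.7 LxW [54. 54.] ang -1.9 px [472. 339.] 235
jar xy [ 381.9 -277.3] z 82.6 LxW [56. 55.] ang -28.3 px [515. 341.] 233
jar xy [ 381.7 -380.2] z 82.5 LxW [54. 54.] ang -0.9 px [564. 340.] 237
side
board xy [609.3  -0. ] z 27.1 LxW [183.  62.] ang -76.7 px [446. 302.] 1031
board xy [ 627.9 -314.5] z 13.8 LxW [183.  63.] ang -85.7 px [491. 454.] 1616
board xy [ 517.  -333.2] z 13.6 LxW [183.  62.] ang -78.4 px [427. 472.] 1704
jar xy [ 396.8 -192.5] z 83.2 LxW [55. 55.] ang -6.8 px [345. 383.] 344
jar xy [ 392.8 -282.2] z 83.0 LxW [58. 56.] ang -35.3 px [348. 432.] 419
jar xy [ 392.2 -385.5] z 83.0 LxW [56. 54.] ang 83.1 px [354. 494.] 497
0.6 [217.2 586.1 188.7] [[-0.938, 0.347, 0.0], [0.347, 0.938, 0.0], [-0.0, 0.0, -1.0]] [-0.8 -0.5  0.2] 1.0007666434322966
0.04977493237800863 [[-0.01591706 -0.99459772  0.10257688]
 [-0.99955203  0.01842848  0.0235823 ]
 [-0.02534524 -0.10215557 -0.9944455 ]]
-0.011720609867104196 [[ 0.99221262 -0.09085343  0.08520431]
 [-0.12413388 -0.77753892  0.61646088]
 [ 0.01024208 -0.622237   -0.78276191]]
```

Call:
arm_command(
  moves=[
    {"y": -62,"yaw": 0},
    {"y": -62},
    {"y": -62},
    {"y": -62},
    {"y": -62},
  ],
)

```text
$.moves[0]: bad value
```

Call:
arm_command(
  moves=[
    {"x": -62,"yaw": 0},
    {"x": -62},
    {"x": -62},
    {"x": -62},
    {"x": 0},
  ],
)

```text
$.moves[0]: bad value
```

Call:
arm_command(
  moves=[
    {"x": -41,"y": -46,"z": 0,"yaw": 0},
    {"x": -41,"y": -46,"z": 0,"yaw": 0},
    {"x": -41,"y": -46,"z": 0,"yaw": 0},
    {"x": -41,"y": -46,"z": 0,"yaw": 0},
    {"x": -41,"y": -46,"z": 0,"yaw": 0},
  ],
)

```text
time_s: 1.23
tool_pos: [330.1, 297.4, 189.0]
tcp_rot: [[-0.938, 0.348, 0.001], [0.348, 0.938, 0.001], [-0.0, 0.001, -1.0]]
ft_force: [1.4, 1.2, 0.3]
gripper_width: 1.002
```

Call:
arm_command(
  moves=[
    {"x": -41,"y": -46,"z": 0,"yaw": 0},
    {"x": -41,"y": -46,"z": 0,"yaw": 0},
    {"x": -41,"y": -46,"z": 0,"yaw": 0},
    {"x": -41,"y": -46,"z": 0,"yaw": 0},
    {"x": -41,"y": -46,"z": 0,"yaw": 0},
  ],
)

```text
time_s: 1.85
tool_pos: [442.4, 10.5, 189.2]
tcp_rot: [[-0.938, 0.347, 0.001], [0.347, 0.938, 0.001], [-0.001, 0.001, -1.0]]
ft_force: [1.0, 0.3, 0.3]
gripper_width: 0.994
```

```bash
python3 - <<'E'
from h import *
o=obs(); T=np.array(o["tool_pos"]); R=np.array(o["tcp_rot"])
for n in("top","side"):
    im,P,r,t=cloud(n); q=(P-T)@R
    g=(abs(q[...,0])<90)&(abs(q[...,1])<130)&(q[...,2]<15)&(q[...,2]>-160)
    for lo in range(-160,15,15):
        s=q[g&(q[...,2]>=lo)&(q[...,2]<lo+15)]
        if len(s)>5: print(n,lo,len(s),"x",np.round(np.percentile(s[:,0],[3,97])),"y",np.round(np.percentile(s[:,1],[3,97])))
    if n=="side": save("grip.png",im[60:260,180:400],3)
E
```

```text
1.85 [442.4  10.5 189.2] [[-0.938, 0.347, 0.001], [0.347, 0.938, 0.001], [-0.001, 0.001, -1.0]] [1.  0.3 0.3] 0.9939824282280552
top -160 319 x [-32.  35.] y [-93.  93.]
top -145 108 x [-27.  37.] y [-92.  94.]
top -130 17 x [-35.  38.] y [-66.  78.]
side -160 593 x [-40.  24.] y [-101.   77.]
side -145 189 x [-43.  24.] y [-103.   74.]
side -130 264 x [-42.  23.] y [-98.  69.]
side -115 101 x [-42.  26.] y [-95.  51.]
side -85 26 x [-17.   3.] y [-73.  49.]
side -70 43 x [-17.   4.] y [-71.  42.]
side -55 13 x [-16.   4.] y [-70.  40.]
```

View pics/grip.png

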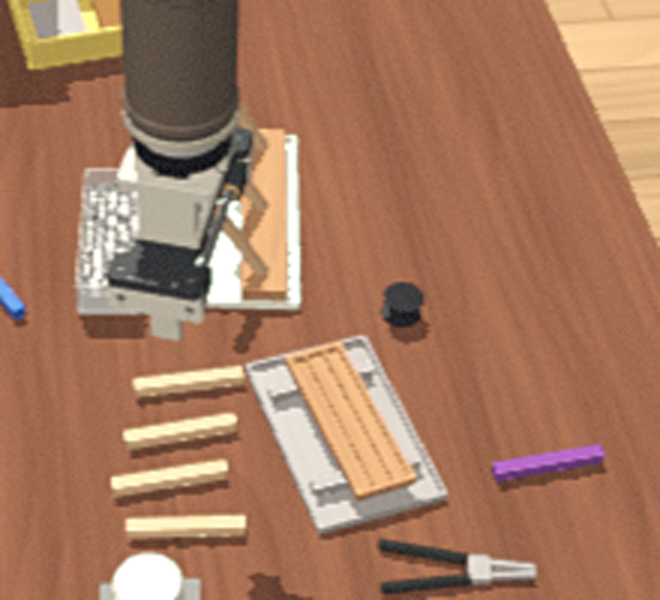

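```bash
cat > g.py <<'E'
import sys; from h import *
# usage: g.py x y z azim(tool y) -> total tool-frame move
def go(x,y,z,az,o=None):
    o=o or robot.observe(); T=np.array(o["tool_pos"]); R=np.array(o["tcp_rot"])
    d=(np.array([x,y,z])-T)@R
    cur=np.degrees(np.arctan2(R[1,1],R[0,1])); yaw=-((az-cur+90)%180-90)
    # turning spread over N rows: xyz given in start axes; also end-axes version
    a=np.radians(yaw); e=[np.cos(a)*d[0]+np.sin(a)*d[1],-np.sin(a)*d[0]+np.cos(a)*d[1]]
    print("T",np.round(T,1),"az",round(cur,1),"t",o["time_s"],"| dxyz now-axes",np.round(d,1),"after-yaw axes",np.round(e,1),"yaw",round(yaw,1),"q7",round(o["joint_positions"][6]),"w",round(o["gripper_width"],3),"F",np.round(o["ft_force"],1))
if __name__=="__main__": go(*map(float,sys.argv[1:]))
E
python3 g.py 388 -189 188 0; python3 -c "
from h import *; print(robot.observe()['joint_positions'])"
```

```text
T [443.6   5.7 189.4] az 69.2 t 1.95 | dxyz now-axes [ -17.3 -201.7    1.6] after-yaw axes [-194.7  -55.6] yaw 69.2 q7 66 w 0.999 F [-0.7  0.3 -0.5]
[-28.8948094    7.34336518  23.90104661 115.57589692  -3.37254623
  57.62354313  65.78657649]
```

Call:
arm_command(
  moves=[
    {"x": 0,"y": 0,"z": 0,"yaw": 10},
    {"x": 0,"y": 0,"z": 0,"yaw": 10},
    {"x": 0,"y": 0,"z": 0,"yaw": 10},
    {"x": 0,"y": 0,"z": 0,"yaw": 10},
    {"x": 0,"y": 0,"z": 0,"yaw": 10},
  ],
)

```text
time_s: 2.58
tool_pos: [441.8, 12.6, 188.9]
tcp_rot: [[-0.331, 0.943, 0.0], [0.943, 0.331, 0.0], [0.0, 0.0, -1.0]]
ft_force: [-0.4, 0.5, 0.2]
gripper_width: 0.999
```

Call:
arm_command(
  moves=[
    {"x": 0,"y": 0,"z": 0,"yaw": 9.6},
    {"x": 0,"y": 0,"z": 0,"yaw": 9.6},
    {"x": -60,"y": -18,"z": 0,"yaw": 0},
    {"x": -60,"y": -18,"z": 0,"yaw": 0},
    {"x": -60,"y": -18,"z": 0,"yaw": 0},
  ],
)

```text
time_s: 3.2
tool_pos: [389.0, -169.0, 189.1]
tcp_rot: [[-0.009, 1.0, 0.001], [1.0, 0.009, 0.0], [0.0, 0.001, -1.0]]
ft_force: [1.6, -1.1, -0.5]
gripper_width: 0.999
```

Call:
arm_command(
  moves=[
    {"x": -15,"y": -2,"z": 0,"yaw": 0},
    {"x": 0,"y": 0,"z": 0,"yaw": 0},
  ],
)

```text
time_s: 3.45
tool_pos: [387.3, -183.6, 188.9]
tcp_rot: [[-0.005, 1.0, 0.001], [1.0, 0.005, -0.0], [-0.0, 0.001, -1.0]]
ft_force: [-0.1, -0.5, -0.2]
gripper_width: 0.999
```

```bash
python3 g.py 388 -189 45 0
```

```text
T [ 387.3 -183.6  188.9] az 0.3 t 3.45 | dxyz now-axes [ -5.4   0.6 143.9] after-yaw axes [-5.4  0.6] yaw 0.3 q7 25 w 0.999 F [-0.1 -0.5 -0.2]
```

Call:
arm_command(
  moves=[
    {"x": -5,"y": 0,"z": 48,"yaw": 0},
    {"x": 0,"y": 0,"z": 48,"yaw": 0},
    {"x": 0,"y": 0,"z": 48,"yaw": 0},
    {"x": 0,"y": 0,"z": 0,"yaw": 0},
    {"x": 0,"y": 0,"z": 0,"yaw": 0},
  ],
)

```text
time_s: 4.08
tool_pos: [388.4, -187.4, 45.9]
tcp_rot: [[-0.009, 1.0, 0.001], [1.0, 0.009, 0.0], [0.0, 0.001, -1.0]]
ft_force: [0.6, -0.7, -1.0]
gripper_width: 0.998
```

Call:
arm_command(
  moves=[
    {"x": 0,"y": 0,"z": 0,"yaw": 0},
    {"x": 0,"y": 0,"z": 0,"yaw": 0},
    {"x": 0,"y": 0,"z": 0,"yaw": 0},
    {"x": 0,"y": 0,"z": 0,"yaw": 0},
  ],
  claw=1,
  squeeze=15,
)

```text
time_s: 4.58
tool_pos: [388.6, -188.0, 45.3]
tcp_rot: [[-0.008, 1.0, 0.002], [1.0, 0.008, -0.0], [-0.0, 0.002, -1.0]]
ft_force: [4.4, 0.3, 7.8]
gripper_width: 0.615
```

Call:
arm_command(
  moves=[
    {"x": 0,"y": 0,"z": -50,"yaw": 0},
    {"x": 0,"y": 0,"z": -50,"yaw": 0},
    {"x": 0,"y": 0,"z": -50,"yaw": 0},
    {"x": 0,"y": 0,"z": 0,"yaw": 0},
  ],
)

```text
time_s: 5.08
tool_pos: [389.6, -188.6, 197.8]
tcp_rot: [[-0.008, 1.0, 0.006], [1.0, 0.008, -0.0], [-0.0, 0.006, -1.0]]
ft_force: [-0.1, -0.9, -1.1]
gripper_width: 0.181
```

```bash
python3 g.py 507 424 195 81.5
```

```text
T [ 389.6 -188.6  197.8] az 0.5 t 5.075 | dxyz now-axes [611.6 122.4   3.4] after-yaw axes [-25.5 623.2] yaw -81.0 q7 26 w 0.181 F [-0.1 -0.9 -1.1]
```

```bash
python3 - <<'E'
from h import *; import m
im,P,r,t=cloud("side"); save("s1.png",im[200:384,180:400],3); m.rects(im,P,r,t)
im,P,r,t=cloud("top"); save("t1.png",im[170:260,280:420],4);m.rects(im,P,r,t); obs()
E
```

```text
board xy [6.093e+02 2.000e-01] z 27.1 LxW [183.  62.] ang -76.7 px [446. 302.] 1028
board xy [ 628.  -314.3] z 13.8 LxW [183.  62.] ang -85.7 px [491. 453.] 1618
board xy [ 517.  -333.5] z 13.6 LxW [183.  62.] ang -78.4 px [427. 472.] 1688
jar xy [ 397.1 -193.1] z 83.1 LxW [55. 53.] ang 83.2 px [345. 383.] 351
jar xy [ 392.5 -282.4] z 83.2 LxW [57. 56.] ang -21.9 px [348. 432.] 421
jar xy [ 392.1 -385.1] z 83.0 LxW [56. 54.] ang 83.1 px [354. 493.] 494
stick xy [455.9  88.1] z 14.8 LxW [105.  13.] ang 2.5 px [345. 311.] 122
stick xy [441.1  26.7] z 14.2 LxW [106.  13.] ang 5.4 px [372. 317.] 124
stick xy [432.2 -85. ] z 14.6 LxW [105.  13.] ang -4.5 px [422. 320.] 124
stick xy [422.4 -28.3] z 14.6 LxW [105.  13.] ang 4.1 px [397. 325.] 119
board xy [ 620.2 -303. ] z 12.8 LxW [180.  61.] ang -85.4 px [517. 236.] 745
board xy [599.7   6.8] z 26.0 LxW [181.  62.] ang -77.0 px [380. 246.] 965
board xy [ 516.  -348.9] z 12.9 LxW [177.  60.] ang -78.4 px [539. 281.] 580
jar xy [ 391.2 -171.4] z 84.3 LxW [33. 26.] ang 12.4 px [465. 337.] 70
5.175 [ 387.5 -187.4  194.7] [[-0.009, 1.0, 0.001], [1.0, 0.009, 0.001], [0.001, 0.001, -1.0]] [-0.7  0.3 -0.4] 0.0938726854140523
```

View pics/s1.png

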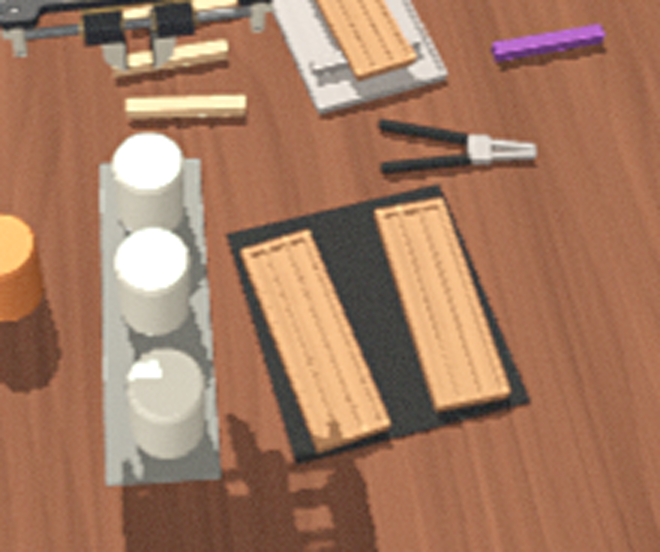

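Jar 1 is still in place. I lifted before the grip had built up, so I'll retry with a longer close.

Call:
arm_command(
  moves=[
    {"x": 0,"y": 0,"z": 0,"yaw": 0},
    {"x": 0,"y": 0,"z": 0,"yaw": 0},
    {"x": 0,"y": 0,"z": 0,"yaw": 0},
    {"x": 0,"y": 0,"z": 0,"yaw": 0},
    {"x": 0,"y": 0,"z": 0,"yaw": 0},
  ],
  claw=-1,
)

```text
time_s: 5.8
tool_pos: [387.5, -187.8, 194.6]
tcp_rot: [[-0.008, 1.0, -0.0], [1.0, 0.008, -0.0], [-0.0, -0.0, -1.0]]
ft_force: [0.4, -0.3, -0.3]
gripper_width: 0.583
```

Call:
arm_command(
  moves=[
    {"x": 0,"y": 0,"z": 0,"yaw": 0},
    {"x": 0,"y": 0,"z": 0,"yaw": 0},
    {"x": 0,"y": 0,"z": 0,"yaw": 0},
    {"x": 0,"y": 0,"z": 0,"yaw": 0},
    {"x": 0,"y": 0,"z": 0,"yaw": 0},
  ],
)

```text
time_s: 6.42
tool_pos: [387.5, -187.8, 194.7]
tcp_rot: [[-0.008, 1.0, 0.0], [1.0, 0.008, 0.0], [0.0, 0.0, -1.0]]
ft_force: [-0.7, 0.7, -0.5]
gripper_width: 0.999
```

Call:
arm_command(
  moves=[
    {"x": 0,"y": 0,"z": 50,"yaw": 0},
    {"x": 0,"y": 0,"z": 50,"yaw": 0},
    {"x": 0,"y": 0,"z": 50,"yaw": 0},
    {"x": 0,"y": 0,"z": 3,"yaw": 0},
    {"x": 0,"y": 0,"z": 0,"yaw": 0},
  ],
)

```text
time_s: 7.05
tool_pos: [388.0, -188.3, 42.8]
tcp_rot: [[-0.008, 1.0, 0.0], [1.0, 0.008, -0.0], [-0.0, 0.0, -1.0]]
ft_force: [1.0, -0.5, 0.4]
gripper_width: 1.002
```

Call:
arm_command(
  moves=[
    {"x": 0,"y": 0,"z": 0,"yaw": 0},
    {"x": 0,"y": 0,"z": 0,"yaw": 0},
    {"x": 0,"y": 0,"z": 0,"yaw": 0},
    {"x": 0,"y": 0,"z": 0,"yaw": 0},
    {"x": 0,"y": 0,"z": 0,"yaw": 0},
  ],
  claw=1,
  squeeze=20,
)

```text
time_s: 7.68
tool_pos: [389.6, -188.3, 42.5]
tcp_rot: [[-0.008, 1.0, 0.003], [1.0, 0.008, -0.001], [-0.001, 0.003, -1.0]]
ft_force: [2.5, 0.9, 5.8]
gripper_width: 0.57
```

Call:
arm_command(
  moves=[
    {"x": 0,"y": 0,"z": 0,"yaw": 0},
    {"x": 0,"y": 0,"z": 0,"yaw": 0},
    {"x": 0,"y": 0,"z": 0,"yaw": 0},
  ],
)

```text
time_s: 8.05
tool_pos: [389.6, -188.3, 42.5]
tcp_rot: [[-0.009, 1.0, 0.003], [1.0, 0.009, -0.001], [-0.001, 0.003, -1.0]]
ft_force: [4.2, 0.8, 5.8]
gripper_width: 0.569
```

Call:
arm_command(
  moves=[
    {"x": 0,"y": 0,"z": -5,"yaw": 0},
    {"x": 0,"y": 0,"z": -10,"yaw": 0},
    {"x": 0,"y": 0,"z": -15,"yaw": 0},
    {"x": 0,"y": 0,"z": 0,"yaw": 0},
  ],
)

```text
time_s: 8.55
tool_pos: [388.4, -188.0, 72.9]
tcp_rot: [[-0.008, 1.0, 0.002], [1.0, 0.008, -0.0], [-0.0, 0.002, -1.0]]
ft_force: [-0.2, 0.7, -2.1]
gripper_width: 0.571
```

```bash
python3 - <<'E'
from h import *
im,P,r,t=cloud("side"); save("s2.png",im[200:320,180:320],4); obs()
E
```

```text
8.6 [ 388.1 -187.7   72.4] [[-0.009, 1.0, 0.002], [1.0, 0.009, -0.0], [-0.0, 0.002, -1.0]] [ 0.  -0.6 -1.5] 0.5741805057307988
```

View pics/s2.png

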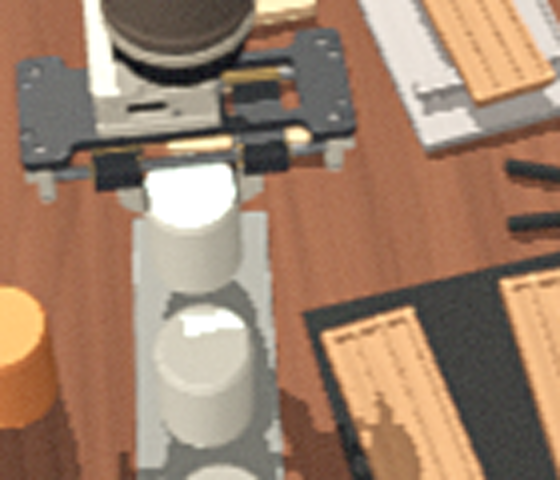

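Jar 1 is held. Now to carry it to peg 1.

Call:
arm_command(
  moves=[
    {"x": 0,"y": 0,"z": -60,"yaw": 0},
    {"x": 0,"y": 0,"z": -60,"yaw": -10},
    {"x": 0,"y": 0,"z": 0,"yaw": -10},
    {"x": 0,"y": 0,"z": 0,"yaw": -10},
    {"x": 0,"y": 0,"z": 0,"yaw": -10},
  ],
)

```text
time_s: 9.22
tool_pos: [387.3, -187.5, 191.6]
tcp_rot: [[-0.654, 0.757, -0.0], [0.757, 0.654, 0.0], [0.0, 0.0, -1.0]]
ft_force: [-0.5, -0.4, -0.7]
gripper_width: 0.57
```

Call:
arm_command(
  moves=[
    {"x": 0,"y": 0,"z": 0,"yaw": -10},
    {"x": 0,"y": 0,"z": 0,"yaw": -10},
    {"x": 0,"y": 0,"z": 0,"yaw": -10},
    {"x": 0,"y": 0,"z": 0,"yaw": -10.7},
    {"x": 0,"y": 0,"z": 0,"yaw": 0},
  ],
)

```text
time_s: 9.85
tool_pos: [387.2, -187.7, 191.4]
tcp_rot: [[-0.988, 0.155, -0.001], [0.155, 0.988, 0.0], [0.001, 0.0, -1.0]]
ft_force: [-0.2, 0.2, -0.3]
gripper_width: 0.575
```

```bash
python3 g.py 536 423 192 81.5
```

```text
T [ 387.2 -187.7  191.4] az 81.1 t 9.85 | dxyz now-axes [-5.250e+01  6.263e+02 -5.000e-01] after-yaw axes [-56.9 625.9] yaw -0.4 q7 106 w 0.575 F [-0.2  0.2 -0.3]
```

Call:
arm_command(
  moves=[
    {"x": -5,"y": 57,"z": 0,"yaw": 0},
    {"x": -5,"y": 57,"z": 0,"yaw": 0},
    {"x": -5,"y": 57,"z": 0,"yaw": 0},
    {"x": -5,"y": 57,"z": 0,"yaw": 0},
    {"x": -5,"y": 57,"z": 0,"yaw": 0},
  ],
)

```text
time_s: 10.48
tool_pos: [456.1, 91.9, 191.7]
tcp_rot: [[-0.987, 0.159, 0.0], [0.159, 0.987, 0.0], [-0.0, 0.0, -1.0]]
ft_force: [0.6, -0.7, -0.8]
gripper_width: 0.573
```

Call:
arm_command(
  moves=[
    {"x": -5,"y": 57,"z": 0,"yaw": 0},
    {"x": -5,"y": 57,"z": 0,"yaw": 0},
    {"x": -5,"y": 57,"z": 0,"yaw": 0},
    {"x": -5,"y": 57,"z": 0,"yaw": 0},
    {"x": -5,"y": 57,"z": 0,"yaw": 0},
  ],
)

```text
time_s: 11.1
tool_pos: [524.5, 369.6, 191.3]
tcp_rot: [[-0.987, 0.159, -0.0], [0.159, 0.987, -0.0], [0.0, -0.0, -1.0]]
ft_force: [0.8, -1.0, -0.1]
gripper_width: 0.574
```

Call:
arm_command(
  moves=[
    {"x": -3,"y": 56,"z": 0,"yaw": 0},
    {"x": 0,"y": 0,"z": 0,"yaw": 0},
    {"x": 0,"y": 0,"z": 0,"yaw": 0},
  ],
)

```text
time_s: 11.48
tool_pos: [535.9, 421.9, 190.9]
tcp_rot: [[-0.988, 0.157, -0.001], [0.157, 0.988, -0.002], [0.0, -0.002, -1.0]]
ft_force: [0.4, -0.1, 0.1]
gripper_width: 0.57
```

```bash
python3 g.py 536 423 98 81.5
```

```text
T [535.9 421.9 190.9] az 81.0 t 11.475 | dxyz now-axes [ 0.1  1.2 92.9] after-yaw axes [0.1 1.3] yaw -0.5 q7 46 w 0.57 F [ 0.4 -0.1  0.1]
```

Call:
arm_command(
  moves=[
    {"x": 0,"y": 1,"z": 20,"yaw": 0},
    {"x": 0,"y": 0,"z": 20,"yaw": 0},
    {"x": 0,"y": 0,"z": 20,"yaw": 0},
    {"x": 0,"y": 0,"z": 18,"yaw": 0},
    {"x": 0,"y": 0,"z": 0,"yaw": 0},
  ],
)

```text
time_s: 12.1
tool_pos: [535.5, 422.1, 112.5]
tcp_rot: [[-0.988, 0.156, -0.002], [0.156, 0.988, -0.002], [0.002, -0.002, -1.0]]
ft_force: [-0.3, -0.3, -1.1]
gripper_width: 0.572
```

Call:
arm_command(
  moves=[
    {"x": 0,"y": 0,"z": 5,"yaw": 0},
    {"x": 0,"y": 0,"z": 5,"yaw": 0},
    {"x": 0,"y": 0,"z": 4,"yaw": 0},
    {"x": 0,"y": 0,"z": 0,"yaw": 0},
  ],
)

```text
time_s: 12.6
tool_pos: [536.4, 423.5, 99.6]
tcp_rot: [[-0.988, 0.154, 0.0], [0.154, 0.988, -0.0], [-0.0, -0.0, -1.0]]
ft_force: [1.6, -0.6, -1.2]
gripper_width: 0.57
```

```bash
python3 g.py 536 423 98 81.5;  python3 - <<'E'
from h import *
im,P,r,t=cloud("side"); save("s3.png",im[60:190,190:330],4); obs()
E
```

```text
T [536.4 423.5  99.6] az 81.2 t 12.6 | dxyz now-axes [ 0.3 -0.6  1.6] after-yaw axes [ 0.3 -0.6] yaw -0.3 q7 48 w 0.57 F [ 1.6 -0.6 -1.2]
12.65 [536.4 423.5  99.7] [[-0.988, 0.154, 0.0], [0.154, 0.988, -0.0], [-0.0, -0.0, -1.0]] [ 0.2 -0.9 -0. ] 0.570144237009622
```

View pics/s3.png

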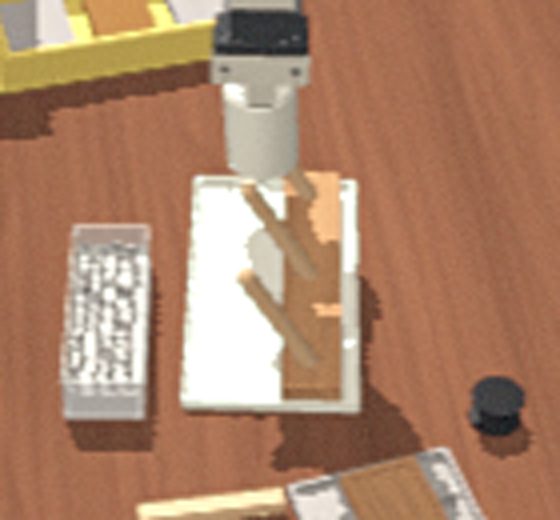

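The jar is over peg 1 and the peg foot emerges below its mouth. I'll lower it gently a little further and release.

Call:
arm_command(
  moves=[
    {"x": 0,"y": 0,"z": 3,"yaw": 0},
    {"x": 0,"y": 0,"z": 3,"yaw": 0},
    {"x": 0,"y": 0,"z": 0,"yaw": 0},
  ],
)

```text
time_s: 13.02
tool_pos: [536.2, 423.5, 93.4]
tcp_rot: [[-0.988, 0.154, 0.0], [0.154, 0.988, -0.0], [-0.0, -0.0, -1.0]]
ft_force: [2.1, -0.6, -0.8]
gripper_width: 0.568
```

Call:
arm_command(
  moves=[
    {"x": 0,"y": 0,"z": 0,"yaw": 0},
    {"x": 0,"y": 0,"z": 0,"yaw": 0},
    {"x": 0,"y": 0,"z": 0,"yaw": 0},
    {"x": 0,"y": 0,"z": 0,"yaw": 0},
    {"x": 0,"y": 0,"z": 0,"yaw": 0},
  ],
  claw=-0.6,
)

```text
time_s: 13.65
tool_pos: [536.2, 423.7, 93.8]
tcp_rot: [[-0.988, 0.154, 0.0], [0.154, 0.988, 0.0], [-0.0, 0.0, -1.0]]
ft_force: [-1.0, 0.1, 0.2]
gripper_width: 0.797
```

Call:
arm_command(
  moves=[
    {"x": 0,"y": 0,"z": 0,"yaw": 0},
    {"x": 0,"y": 0,"z": -30,"yaw": 0},
    {"x": 0,"y": 0,"z": -40,"yaw": 0},
    {"x": 0,"y": 0,"z": -30,"yaw": 0},
    {"x": 0,"y": 0,"z": 0,"yaw": 0},
  ],
)

```text
time_s: 14.28
tool_pos: [537.6, 424.5, 196.7]
tcp_rot: [[-0.988, 0.154, 0.004], [0.154, 0.988, 0.003], [-0.003, 0.004, -1.0]]
ft_force: [-0.4, -0.3, -0.0]
gripper_width: 0.798
```

```bash
python3 g.py 383 -278 195 0;  python3 - <<'E'
from h import *
im,P,r,t=cloud("side"); save("s4.png",im[60:190,190:330],4)
E
```

```text
T [537.6 424.5 196.7] az 81.2 t 14.275 | dxyz now-axes [  44.8 -718.    -1.2] after-yaw axes [-702.5 -154.6] yaw 81.2 q7 47 w 0.798 F [-0.4 -0.3 -0. ]
```

View pics/s4.png

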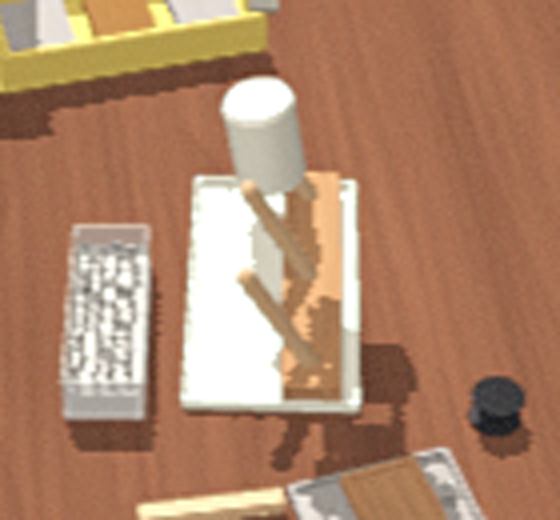

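Call:
arm_command(
  moves=[
    {"x": 3.7,"y": -59.8,"z": 0,"yaw": 0},
    {"x": 3.7,"y": -59.8,"z": 0,"yaw": 0},
    {"x": 3.7,"y": -59.8,"z": 0,"yaw": 0},
    {"x": 3.7,"y": -59.8,"z": 0,"yaw": 0},
    {"x": 3.7,"y": -59.8,"z": 0,"yaw": 0},
  ],
  claw=-1,
)

```text
time_s: 14.95
tool_pos: [470.6, 129.0, 192.7]
tcp_rot: [[-0.988, 0.153, -0.001], [0.153, 0.988, -0.001], [0.001, -0.001, -1.0]]
ft_force: [0.9, -0.2, 0.2]
gripper_width: 0.998
```

Call:
arm_command(
  moves=[
    {"x": 3.7,"y": -59.8,"z": 0,"yaw": 0},
    {"x": 3.7,"y": -59.8,"z": 0,"yaw": 0},
    {"x": 3.7,"y": -59.8,"z": 0,"yaw": 0},
    {"x": 3.7,"y": -59.8,"z": 0,"yaw": 0},
    {"x": 3.7,"y": -59.8,"z": 0,"yaw": 0},
  ],
)

```text
time_s: 15.58
tool_pos: [406.5, -163.0, 193.0]
tcp_rot: [[-0.988, 0.153, -0.001], [0.153, 0.988, 0.0], [0.001, 0.0, -1.0]]
ft_force: [1.2, -0.1, 0.1]
gripper_width: 1.001
```

Call:
arm_command(
  moves=[
    {"x": 3.7,"y": -59.8,"z": 0,"yaw": 0},
    {"x": 3.7,"y": -59.8,"z": 0,"yaw": 0},
    {"x": 0,"y": 0,"z": 0,"yaw": 0},
    {"x": 0,"y": 0,"z": 0,"yaw": 0},
  ],
)

```text
time_s: 16.08
tool_pos: [381.5, -278.0, 192.8]
tcp_rot: [[-0.988, 0.154, -0.002], [0.154, 0.988, 0.001], [0.002, 0.001, -1.0]]
ft_force: [0.3, -0.3, 0.5]
gripper_width: 0.998
```

```bash
python3 g.py 383 -278 42.5 81.5
```

```text
T [ 381.5 -278.   192.8] az 81.1 t 16.075 | dxyz now-axes [-1.700e+00  1.000e-01  1.503e+02] after-yaw axes [-1.7  0.1] yaw -0.4 q7 121 w 0.998 F [ 0.3 -0.3  0.5]
```

Call:
arm_command(
  moves=[
    {"x": -1.7,"y": 0,"z": 50,"yaw": 0},
    {"x": 0,"y": 0,"z": 50,"yaw": 0},
    {"x": 0,"y": 0,"z": 50,"yaw": 0},
    {"x": 0,"y": 0,"z": 0,"yaw": 0},
    {"x": 0,"y": 0,"z": 0,"yaw": 0},
  ],
)

```text
time_s: 16.7
tool_pos: [384.6, -278.6, 44.9]
tcp_rot: [[-0.988, 0.152, 0.001], [0.152, 0.988, -0.0], [-0.001, 0.0, -1.0]]
ft_force: [0.5, 0.2, 0.5]
gripper_width: 1.0
```

Call:
arm_command(
  moves=[
    {"x": 0,"y": 0,"z": 0,"yaw": 0},
    {"x": 0,"y": 0,"z": 0,"yaw": 0},
    {"x": 0,"y": 0,"z": 0,"yaw": 0},
    {"x": 0,"y": 0,"z": 0,"yaw": 0},
    {"x": 0,"y": 0,"z": 0,"yaw": 0},
  ],
  claw=1,
  squeeze=20,
)

```text
time_s: 17.32
tool_pos: [383.9, -278.7, 43.9]
tcp_rot: [[-0.988, 0.153, 0.0], [0.153, 0.988, 0.0], [-0.0, 0.0, -1.0]]
ft_force: [0.4, 1.6, 4.1]
gripper_width: 0.57
```

Call:
arm_command(
  moves=[
    {"x": 0,"y": 0,"z": 0,"yaw": 0},
    {"x": 0,"y": 0,"z": 0,"yaw": 0},
    {"x": 0,"y": 0,"z": 0,"yaw": 0},
    {"x": 0,"y": 0,"z": -10,"yaw": 0},
    {"x": 0,"y": 0,"z": -30,"yaw": 0},
  ],
)

```text
time_s: 17.95
tool_pos: [382.5, -278.7, 83.5]
tcp_rot: [[-0.988, 0.154, -0.003], [0.154, 0.988, 0.001], [0.003, 0.0, -1.0]]
ft_force: [0.9, 0.1, -0.6]
gripper_width: 0.563
```

Call:
arm_command(
  moves=[
    {"x": 0,"y": 0,"z": -55,"yaw": 0},
    {"x": 0,"y": 0,"z": -55,"yaw": 0},
    {"x": 0,"y": 0,"z": 0,"yaw": 0},
  ],
)

```text
time_s: 18.32
tool_pos: [385.6, -280.9, 197.7]
tcp_rot: [[-0.988, 0.154, 0.007], [0.154, 0.988, -0.003], [-0.007, -0.002, -1.0]]
ft_force: [0.7, 0.6, -1.0]
gripper_width: 0.564
```

Call:
arm_command(
  moves=[
    {"x": -4,"y": 56,"z": 0,"yaw": 0},
    {"x": -4,"y": 56,"z": 0,"yaw": 0},
    {"x": -4,"y": 56,"z": 0,"yaw": 0},
    {"x": -4,"y": 56,"z": 0,"yaw": 0},
    {"x": -4,"y": 56,"z": 0,"yaw": 0},
  ],
)

```text
time_s: 18.95
tool_pos: [446.1, -3.8, 193.3]
tcp_rot: [[-0.988, 0.154, -0.001], [0.154, 0.988, -0.0], [0.001, -0.0, -1.0]]
ft_force: [1.7, -0.4, -0.6]
gripper_width: 0.563
```

Call:
arm_command(
  moves=[
    {"x": -4,"y": 56,"z": 0,"yaw": 0},
    {"x": -4,"y": 56,"z": 0,"yaw": 0},
    {"x": -4,"y": 56,"z": 0,"yaw": 0},
    {"x": -4,"y": 56,"z": 0,"yaw": 0},
    {"x": -4,"y": 56,"z": 0,"yaw": 0},
  ],
)

```text
time_s: 19.58
tool_pos: [509.2, 269.5, 193.0]
tcp_rot: [[-0.988, 0.154, -0.001], [0.154, 0.988, -0.001], [0.001, -0.001, -1.0]]
ft_force: [1.0, -0.2, -0.7]
gripper_width: 0.568
```

Call:
arm_command(
  moves=[
    {"x": -4,"y": 56,"z": 0,"yaw": 0},
    {"x": 0,"y": 0,"z": 0,"yaw": 0},
    {"x": 0,"y": 0,"z": 0,"yaw": 0},
  ],
)

```text
time_s: 19.95
tool_pos: [521.6, 321.7, 192.7]
tcp_rot: [[-0.988, 0.154, -0.001], [0.154, 0.988, -0.002], [0.001, -0.002, -1.0]]
ft_force: [0.5, -0.4, -1.0]
gripper_width: 0.563
```

```bash
python3 g.py 521.3 324.3 96 81.5
```

```text
T [521.6 321.7 192.7] az 81.1 t 19.95 | dxyz now-axes [ 0.6  2.7 96.7] after-yaw axes [0.6 2.7] yaw -0.4 q7 54 w 0.563 F [ 0.5 -0.4 -1. ]
```

Call:
arm_command(
  moves=[
    {"x": 0,"y": 2.5,"z": 20,"yaw": 0},
    {"x": 0,"y": 0,"z": 20,"yaw": 0},
    {"x": 0,"y": 0,"z": 20,"yaw": 0},
    {"x": 0,"y": 0,"z": 20,"yaw": 0},
    {"x": 0,"y": 0,"z": 0,"yaw": 0},
  ],
)

```text
time_s: 20.58
tool_pos: [521.4, 322.9, 112.6]
tcp_rot: [[-0.988, 0.156, -0.002], [0.156, 0.988, -0.002], [0.002, -0.003, -1.0]]
ft_force: [-0.1, -0.9, 0.4]
gripper_width: 0.566
```

Call:
arm_command(
  moves=[
    {"x": 0,"y": 0,"z": 7,"yaw": 0},
    {"x": 0,"y": 0,"z": 6,"yaw": 0},
    {"x": 0,"y": 0,"z": 5,"yaw": 0},
    {"x": 0,"y": 0,"z": 0,"yaw": 0},
  ],
)

```text
time_s: 21.08
tool_pos: [522.2, 325.4, 95.4]
tcp_rot: [[-0.988, 0.154, -0.0], [0.154, 0.988, -0.0], [0.0, -0.0, -1.0]]
ft_force: [0.9, -0.1, -0.5]
gripper_width: 0.568
```

Call:
arm_command(
  moves=[
    {"x": 0,"y": 0,"z": 0,"yaw": 0},
    {"x": 0,"y": 0,"z": 0,"yaw": 0},
    {"x": 0,"y": 0,"z": 0,"yaw": 0},
    {"x": 0,"y": 0,"z": 0,"yaw": 0},
    {"x": 0,"y": 0,"z": 0,"yaw": 0},
  ],
  claw=-0.6,
)

```text
time_s: 21.7
tool_pos: [522.2, 325.5, 95.8]
tcp_rot: [[-0.988, 0.154, -0.0], [0.154, 0.988, 0.0], [0.0, 0.0, -1.0]]
ft_force: [0.8, -0.0, -0.0]
gripper_width: 0.801
```

Call:
arm_command(
  moves=[
    {"x": 0,"y": 0,"z": 0,"yaw": 0},
    {"x": 0,"y": 0,"z": -30,"yaw": 0},
    {"x": 0,"y": 0,"z": -40,"yaw": 0},
    {"x": 0,"y": 0,"z": -30,"yaw": 0},
    {"x": 0,"y": 0,"z": 0,"yaw": 0},
  ],
)

```text
time_s: 22.32
tool_pos: [523.7, 326.3, 198.4]
tcp_rot: [[-0.988, 0.154, 0.004], [0.154, 0.988, 0.003], [-0.003, 0.004, -1.0]]
ft_force: [-0.5, 0.4, -1.2]
gripper_width: 0.799
```

Call:
arm_command(
  moves=[
    {"x": 2.3,"y": -59.7,"z": 0,"yaw": 0},
    {"x": 2.3,"y": -59.7,"z": 0,"yaw": 0},
    {"x": 2.3,"y": -59.7,"z": 0,"yaw": 0},
    {"x": 2.3,"y": -59.7,"z": 0,"yaw": 0},
    {"x": 2.3,"y": -59.7,"z": 0,"yaw": 0},
  ],
  claw=-1,
)

```text
time_s: 22.95
tool_pos: [464.0, 30.5, 195.1]
tcp_rot: [[-0.988, 0.153, -0.001], [0.153, 0.988, -0.0], [0.001, -0.0, -1.0]]
ft_force: [0.8, -0.9, -0.6]
gripper_width: 1.0
```

Call:
arm_command(
  moves=[
    {"x": 2.3,"y": -59.7,"z": 0,"yaw": 0},
    {"x": 2.3,"y": -59.7,"z": 0,"yaw": 0},
    {"x": 2.3,"y": -59.7,"z": 0,"yaw": 0},
    {"x": 2.3,"y": -59.7,"z": 0,"yaw": 0},
    {"x": 2.3,"y": -59.7,"z": 0,"yaw": 0},
  ],
)

```text
time_s: 23.58
tool_pos: [407.0, -262.2, 195.2]
tcp_rot: [[-0.988, 0.153, -0.0], [0.153, 0.988, 0.0], [0.0, 0.0, -1.0]]
ft_force: [1.7, -0.1, 0.2]
gripper_width: 1.0
```

Call:
arm_command(
  moves=[
    {"x": 2.3,"y": -59.7,"z": 0,"yaw": 0},
    {"x": 2.3,"y": -59.7,"z": 0,"yaw": 0},
    {"x": 0,"y": 0,"z": 0,"yaw": 0},
    {"x": 0,"y": 0,"z": 0,"yaw": 0},
  ],
)

```text
time_s: 24.08
tool_pos: [384.5, -377.6, 194.8]
tcp_rot: [[-0.988, 0.154, -0.001], [0.154, 0.988, 0.001], [0.001, 0.001, -1.0]]
ft_force: [0.9, 0.8, 0.5]
gripper_width: 1.001
```

```bash
python3 g.py 383 -381 42.5 81.5; python3 - <<'E'
from h import *
im,P,r,t=cloud("side"); save("s5.png",im[60:190,190:330],4)
import m; m.rects(im,P,r,t)
E
```

```text
T [ 384.5 -377.6  194.8] az 81.1 t 24.075 | dxyz now-axes [  0.7  -3.8 152.3] after-yaw axes [ 0.8 -3.8] yaw -0.4 q7 136 w 1.001 F [0.9 0.8 0.5]
board xy [6.094e+02 5.000e-01] z 26.8 LxW [184.  63.] ang -76.3 px [446. 302.] 1034
board xy [ 627.8 -314.4] z 13.8 LxW [184.  62.] ang -85.3 px [491. 453.] 1610
board xy [ 516.9 -333.6] z 13.7 LxW [183.  63.] ang -78.4 px [427. 472.] 1682
jar xy [533.3 347.3] z 114.7 LxW [203.  61.] ang 81.8 px [384. 153.] 687
jar xy [ 390.9 -394.4] z 82.9 LxW [55. 34.] ang -9.7 px [354. 499.] 311
```

View pics/s5.png

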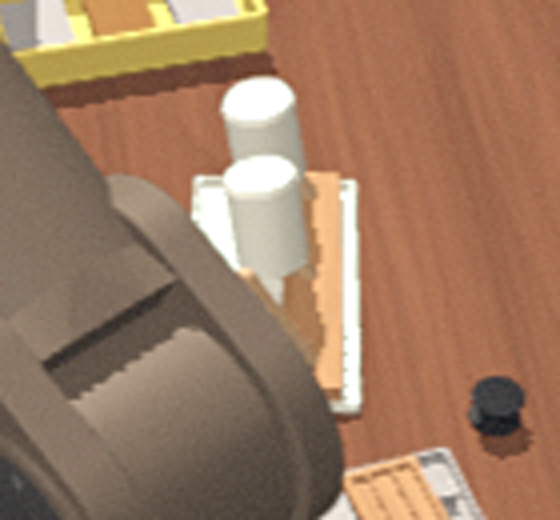

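Jars 1 and 2 both hang on their pegs, tilted with them. Jar 3 goes to peg 3.

Call:
arm_command(
  moves=[
    {"x": 0,"y": -3,"z": 50,"yaw": 0},
    {"x": 0,"y": 0,"z": 50,"yaw": 0},
    {"x": 0,"y": 0,"z": 51,"yaw": 0},
    {"x": 0,"y": 0,"z": 0,"yaw": 0},
    {"x": 0,"y": 0,"z": 0,"yaw": 0},
  ],
)

```text
time_s: 24.75
tool_pos: [385.6, -381.1, 46.2]
tcp_rot: [[-0.988, 0.152, 0.001], [0.152, 0.988, -0.001], [-0.001, -0.0, -1.0]]
ft_force: [-0.3, -0.4, 0.3]
gripper_width: 0.997
```

Call:
arm_command(
  moves=[
    {"x": 0,"y": 0,"z": 0,"yaw": 0},
    {"x": 0,"y": 0,"z": 0,"yaw": 0},
    {"x": 0,"y": 0,"z": 0,"yaw": 0},
    {"x": 0,"y": 0,"z": 0,"yaw": 0},
    {"x": 0,"y": 0,"z": 0,"yaw": 0},
  ],
  claw=1,
  squeeze=20,
)

```text
time_s: 25.38
tool_pos: [385.2, -380.7, 45.4]
tcp_rot: [[-0.988, 0.153, 0.001], [0.153, 0.988, 0.001], [-0.001, 0.001, -1.0]]
ft_force: [0.9, 5.8, 15.7]
gripper_width: 0.503
```

Call:
arm_command(
  moves=[
    {"x": 0,"y": 0,"z": 0,"yaw": 0},
    {"x": 0,"y": 0,"z": 0,"yaw": 0},
    {"x": 0,"y": 0,"z": 0,"yaw": 0},
    {"x": 0,"y": 0,"z": -10,"yaw": 0},
    {"x": 0,"y": 0,"z": -30,"yaw": 0},
  ],
)

```text
time_s: 26.0
tool_pos: [383.7, -380.3, 84.3]
tcp_rot: [[-0.988, 0.154, -0.002], [0.154, 0.988, 0.001], [0.002, 0.001, -1.0]]
ft_force: [1.3, -0.7, -0.6]
gripper_width: 0.057
```

Call:
arm_command(
  moves=[
    {"x": 0,"y": 0,"z": -55,"yaw": 0},
    {"x": 0,"y": 0,"z": -55,"yaw": 0},
    {"x": 0,"y": 0,"z": 0,"yaw": 0},
  ],
)

```text
time_s: 26.38
tool_pos: [385.9, -383.4, 198.7]
tcp_rot: [[-0.988, 0.154, 0.006], [0.154, 0.988, -0.004], [-0.006, -0.003, -1.0]]
ft_force: [0.6, 0.3, -1.3]
gripper_width: 0.004
```

Call:
arm_command(
  moves=[
    {"x": -2.7,"y": 56.2,"z": 0,"yaw": 0},
    {"x": -2.7,"y": 56.2,"z": 0,"yaw": 0},
    {"x": -2.7,"y": 56.2,"z": 0,"yaw": 0},
    {"x": -2.7,"y": 56.2,"z": 0,"yaw": 0},
    {"x": -2.7,"y": 56.2,"z": 0,"yaw": 0},
  ],
)

```text
time_s: 27.0
tool_pos: [440.5, -103.6, 194.1]
tcp_rot: [[-0.988, 0.154, -0.001], [0.154, 0.988, 0.0], [0.001, -0.0, -1.0]]
ft_force: [1.5, -0.1, 0.5]
gripper_width: 0.005
```

Call:
arm_command(
  moves=[
    {"x": -2.7,"y": 56.2,"z": 0,"yaw": 0},
    {"x": -2.7,"y": 56.2,"z": 0,"yaw": 0},
    {"x": -2.7,"y": 56.2,"z": 0,"yaw": 0},
    {"x": -2.7,"y": 56.2,"z": 0,"yaw": 0},
    {"x": -2.7,"y": 56.2,"z": 0,"yaw": 0},
  ],
)

```text
time_s: 27.62
tool_pos: [497.1, 171.6, 193.8]
tcp_rot: [[-0.988, 0.154, -0.001], [0.154, 0.988, -0.001], [0.001, -0.001, -1.0]]
ft_force: [1.1, -1.3, 0.3]
gripper_width: 0.005
```

Call:
arm_command(
  moves=[
    {"x": -2.7,"y": 56.2,"z": 0,"yaw": 0},
    {"x": 0,"y": 0,"z": 0,"yaw": 0},
    {"x": 0,"y": 0,"z": 0,"yaw": 0},
  ],
)

```text
time_s: 28.0
tool_pos: [508.3, 224.2, 193.7]
tcp_rot: [[-0.988, 0.154, -0.001], [0.154, 0.988, -0.002], [0.001, -0.002, -1.0]]
ft_force: [-0.2, -0.5, -0.5]
gripper_width: 0.001
```

```bash
python3 g.py 506.8 224.3 96 81.5
```

```text
T [508.3 224.2 193.7] az 81.2 t 28.0 | dxyz now-axes [ 1.4  0.1 97.7] after-yaw axes [1.4 0.1] yaw -0.3 q7 62 w 0.001 F [-0.2 -0.5 -0.5]
```

Jar 3 slipped because the grip was about 2 mm higher than before. I'll measure it again and grip lower.

```bash
python3 m.py; python3 g.py 383 -381 194 81.5
```

```text
top
stick xy [ 643.7 -361.9] z 14.1 LxW [40. 10.] ang 88.7 px [543. 225.] 31
stick xy [502.  181.3] z 397.8 LxW [75. 28.] ang 2.1 px [275. 269.] 222
stick xy [454.8  88. ] z 14.7 LxW [105.  14.] ang 2.2 px [345. 312.] 126
stick xy [440.7  26.6] z 15.1 LxW [106.  13.] ang 5.4 px [372. 317.] 124
stick xy [432.4 -85.1] z 14.6 LxW [105.  14.] ang -4.2 px [422. 320.] 126
stick xy [423.4 -28.2] z 15.0 LxW [108.  13.] ang 4.6 px [397. 325.] 128
board xy [438.1 210.6] z 681.9 LxW [201.  94.] ang 15.6 px [216. 290.] 2945
board xy [ 620.1 -307.6] z 13.2 LxW [180.  61.] ang -85.9 px [519. 235.] 765
board xy [599.6   6.7] z 25.8 LxW [180.  62.] ang -77.0 px [380. 246.] 954
board xy [ 508.3 -326.2] z 12.5 LxW [180.  60.] ang -78.1 px [529. 285.] 732
jar xy [526.3 433.2] z 122.2 LxW [55. 24.] ang 15.7 px [178. 277.] 110
side
board xy [6.095e+02 1.000e-01] z 26.9 LxW [183.  62.] ang -76.7 px [446. 302.] 1026
board xy [ 627.6 -314.3] z 13.9 LxW [183.  63.] ang -85.6 px [491. 453.] 1625
board xy [ 516.9 -332.9] z 13.7 LxW [183.  62.] ang -78.4 px [427. 471.] 1677
jar xy [528.1 306. ] z 110.2 LxW [105.  59.] ang 89.4 px [384. 167.] 379
jar xy [ 392.1 -386. ] z 83.2 LxW [58. 54.] ang 83.1 px [354. 494.] 501
28.1 [508.6 223.3 194.4] [[-0.988, 0.156, -0.001], [0.156, 0.988, -0.001], [0.001, -0.001, -1.0]] [ 0.4 -0.1 -0.3] 0.0035078008567658195
T [508.6 223.3 194.4] az 81.0 t 28.1 | dxyz now-axes [  29.9 -616.5    1. ] after-yaw axes [  34.9 -616.2] yaw -0.5 q7 62 w 0.004 F [ 0.4 -0.1 -0.3]
```

Call:
arm_command(
  moves=[
    {"x": 2.7,"y": -56,"z": 0,"yaw": 0},
    {"x": 2.7,"y": -56,"z": 0,"yaw": 0},
    {"x": 2.7,"y": -56,"z": 0,"yaw": 0},
    {"x": 2.7,"y": -56,"z": 0,"yaw": 0},
    {"x": 2.7,"y": -56,"z": 0,"yaw": 0},
  ],
  claw=-1,
)

```text
time_s: 28.72
tool_pos: [451.2, -52.2, 194.9]
tcp_rot: [[-0.988, 0.156, 0.001], [0.156, 0.988, 0.001], [-0.001, 0.001, -1.0]]
ft_force: [1.2, 0.6, 0.8]
gripper_width: 0.499
```

Call:
arm_command(
  moves=[
    {"x": 2.7,"y": -56,"z": 0,"yaw": 0},
    {"x": 2.7,"y": -56,"z": 0,"yaw": 0},
    {"x": 2.7,"y": -56,"z": 0,"yaw": 0},
    {"x": 2.7,"y": -56,"z": 0,"yaw": 0},
    {"x": 2.7,"y": -56,"z": 0,"yaw": 0},
  ],
)

```text
time_s: 29.35
tool_pos: [394.4, -326.3, 195.0]
tcp_rot: [[-0.988, 0.155, 0.001], [0.155, 0.988, 0.0], [-0.001, 0.001, -1.0]]
ft_force: [0.9, 0.4, -0.6]
gripper_width: 0.993
```

Call:
arm_command(
  moves=[
    {"x": 2.7,"y": -56,"z": 0,"yaw": 0},
    {"x": 0,"y": 0,"z": 0,"yaw": 0},
    {"x": 0,"y": 0,"z": 0,"yaw": 0},
  ],
)

```text
time_s: 29.72
tool_pos: [383.7, -379.1, 194.6]
tcp_rot: [[-0.988, 0.156, -0.0], [0.156, 0.988, 0.001], [0.0, 0.001, -1.0]]
ft_force: [0.1, 0.2, 0.3]
gripper_width: 1.004
```

```bash
python3 g.py 383 -381 34 81.5
```

```text
T [ 383.7 -379.1  194.6] az 81.0 t 29.725 | dxyz now-axes [  0.3  -2.1 160.6] after-yaw axes [ 0.3 -2.1] yaw -0.5 q7 137 w 1.004 F [0.1 0.2 0.3]
```

Call:
arm_command(
  moves=[
    {"x": 0,"y": -2,"z": 54,"yaw": 0},
    {"x": 0,"y": 0,"z": 54,"yaw": 0},
    {"x": 0,"y": 0,"z": 54,"yaw": 0},
    {"x": 0,"y": 0,"z": 0,"yaw": 0},
    {"x": 0,"y": 0,"z": 0,"yaw": 0},
  ],
)

```text
time_s: 30.35
tool_pos: [385.4, -381.1, 34.5]
tcp_rot: [[-0.988, 0.153, 0.001], [0.153, 0.988, -0.001], [-0.001, -0.001, -1.0]]
ft_force: [-0.1, -0.1, 0.6]
gripper_width: 0.997
```

Call:
arm_command(
  moves=[
    {"x": 0,"y": 0,"z": 0,"yaw": 0},
    {"x": 0,"y": 0,"z": 0,"yaw": 0},
    {"x": 0,"y": 0,"z": 0,"yaw": 0},
    {"x": 0,"y": 0,"z": 0,"yaw": 0},
    {"x": 0,"y": 0,"z": 0,"yaw": 0},
  ],
  claw=1,
  squeeze=20,
)

```text
time_s: 30.98
tool_pos: [384.8, -380.9, 33.0]
tcp_rot: [[-0.988, 0.153, 0.001], [0.153, 0.988, -0.0], [-0.001, 0.0, -1.0]]
ft_force: [-0.4, 1.8, 4.3]
gripper_width: 0.618
```

Call:
arm_command(
  moves=[
    {"x": 0,"y": 0,"z": 0,"yaw": 0},
    {"x": 0,"y": 0,"z": 0,"yaw": 0},
    {"x": 0,"y": 0,"z": 0,"yaw": 0},
  ],
)

```text
time_s: 31.35
tool_pos: [384.8, -381.0, 33.0]
tcp_rot: [[-0.988, 0.154, 0.001], [0.154, 0.988, -0.0], [-0.001, 0.0, -1.0]]
ft_force: [0.3, 0.7, 4.7]
gripper_width: 0.614
```

Call:
arm_command(
  moves=[
    {"x": 0,"y": 0,"z": -10,"yaw": 0},
    {"x": 0,"y": 0,"z": -40,"yaw": 0},
    {"x": 0,"y": 0,"z": -55,"yaw": 0},
    {"x": 0,"y": 0,"z": -55,"yaw": 0},
    {"x": 0,"y": 0,"z": 0,"yaw": 0},
  ],
)

```text
time_s: 31.98
tool_pos: [385.8, -383.2, 197.0]
tcp_rot: [[-0.988, 0.154, 0.006], [0.154, 0.988, -0.004], [-0.006, -0.003, -1.0]]
ft_force: [0.7, -0.1, -0.5]
gripper_width: 0.618
```

Call:
arm_command(
  moves=[
    {"x": -2.7,"y": 56.2,"z": 0,"yaw": 0},
    {"x": -2.7,"y": 56.2,"z": 0,"yaw": 0},
    {"x": -2.7,"y": 56.2,"z": 0,"yaw": 0},
    {"x": -2.7,"y": 56.2,"z": 0,"yaw": 0},
    {"x": -2.7,"y": 56.2,"z": 0,"yaw": 0},
  ],
)

```text
time_s: 32.6
tool_pos: [440.5, -103.4, 192.3]
tcp_rot: [[-0.988, 0.154, -0.001], [0.154, 0.988, 0.0], [0.001, 0.0, -1.0]]
ft_force: [1.1, -0.2, -1.0]
gripper_width: 0.615
```

Call:
arm_command(
  moves=[
    {"x": -2.7,"y": 56.2,"z": 0,"yaw": 0},
    {"x": -2.7,"y": 56.2,"z": 0,"yaw": 0},
    {"x": -2.7,"y": 56.2,"z": 0,"yaw": 0},
    {"x": -2.7,"y": 56.2,"z": 0,"yaw": 0},
    {"x": -2.7,"y": 56.2,"z": 0,"yaw": 0},
  ],
)

```text
time_s: 33.22
tool_pos: [497.0, 171.7, 192.1]
tcp_rot: [[-0.988, 0.154, -0.001], [0.154, 0.988, -0.001], [0.001, -0.001, -1.0]]
ft_force: [0.7, -0.7, -0.6]
gripper_width: 0.616
```

Call:
arm_command(
  moves=[
    {"x": -2.7,"y": 56.2,"z": 0,"yaw": 0},
    {"x": 0,"y": 0,"z": 0,"yaw": 0},
    {"x": 0,"y": 0,"z": 0,"yaw": 0},
  ],
)

```text
time_s: 33.6
tool_pos: [508.3, 224.5, 192.0]
tcp_rot: [[-0.988, 0.154, -0.001], [0.154, 0.988, -0.002], [0.001, -0.002, -1.0]]
ft_force: [0.9, 0.4, 0.3]
gripper_width: 0.618
```

```bash
python3 g.py 506.8 224.3 87 81.5
```

```text
T [508.3 224.5 192. ] az 81.2 t 33.6 | dxyz now-axes [  1.3  -0.2 105. ] after-yaw axes [ 1.3 -0.2] yaw -0.3 q7 64 w 0.618 F [0.9 0.4 0.3]
```

Call:
arm_command(
  moves=[
    {"x": 1,"y": 0,"z": 22,"yaw": 0},
    {"x": 0,"y": 0,"z": 22,"yaw": 0},
    {"x": 0,"y": 0,"z": 22,"yaw": 0},
    {"x": 0,"y": 0,"z": 22,"yaw": 0},
    {"x": 0,"y": 0,"z": 0,"yaw": 0},
  ],
)

```text
time_s: 34.22
tool_pos: [506.6, 223.3, 103.6]
tcp_rot: [[-0.988, 0.156, -0.003], [0.156, 0.988, -0.002], [0.002, -0.002, -1.0]]
ft_force: [0.9, 0.1, -0.2]
gripper_width: 0.618
```

Call:
arm_command(
  moves=[
    {"x": 0,"y": 0,"z": 7,"yaw": 0},
    {"x": 0,"y": 0,"z": 6,"yaw": 0},
    {"x": 0,"y": 0,"z": 4,"yaw": 0},
    {"x": 0,"y": 0,"z": 0,"yaw": 0},
  ],
)

```text
time_s: 34.72
tool_pos: [507.8, 225.5, 87.6]
tcp_rot: [[-0.988, 0.154, -0.0], [0.154, 0.988, -0.0], [0.0, -0.0, -1.0]]
ft_force: [0.6, 0.0, -1.0]
gripper_width: 0.616
```

Call:
arm_command(
  moves=[
    {"x": 0,"y": 0,"z": 0,"yaw": 0},
    {"x": 0,"y": 0,"z": 0,"yaw": 0},
    {"x": 0,"y": 0,"z": 0,"yaw": 0},
    {"x": 0,"y": 0,"z": 0,"yaw": 0},
    {"x": 0,"y": 0,"z": 0,"yaw": 0},
  ],
  claw=-0.6,
)

```text
time_s: 35.35
tool_pos: [507.8, 225.6, 87.8]
tcp_rot: [[-0.988, 0.154, 0.0], [0.154, 0.988, 0.0], [-0.0, 0.0, -1.0]]
ft_force: [-0.3, -0.7, -0.9]
gripper_width: 0.8
```

Call:
arm_command(
  moves=[
    {"x": 0,"y": 0,"z": 0,"yaw": 0},
    {"x": 0,"y": 0,"z": -30,"yaw": 0},
    {"x": 0,"y": 0,"z": -50,"yaw": 0},
    {"x": 0,"y": 0,"z": -40,"yaw": 0},
    {"x": 0,"y": 0,"z": 0,"yaw": 0},
  ],
)

```text
time_s: 35.98
tool_pos: [509.8, 226.2, 210.8]
tcp_rot: [[-0.988, 0.154, 0.005], [0.154, 0.988, 0.003], [-0.004, 0.004, -1.0]]
ft_force: [0.4, -0.8, -0.2]
gripper_width: 0.8
```

```bash
python3 m.py; python3 - <<'E'
from h import *
im,P,r,t=cloud("side"); save("s6.png",im[60:190,190:330],4)
E
python3 g.py 456 87 100 92
```

```text
top
stick xy [503.4 182.1] z 414.3 LxW [69. 25.] ang -0.0 px [273. 267.] 224
stick xy [455.8  87.9] z 14.6 LxW [105.  13.] ang 2.5 px [345. 311.] 125
stick xy [441.5  26.8] z 14.2 LxW [106.  13.] ang 5.1 px [372. 317.] 125
stick xy [432.6 -85. ] z 14.0 LxW [105.  14.] ang -3.8 px [422. 320.] 126
stick xy [423.6 -28.3] z 14.4 LxW [108.  13.] ang 4.3 px [397. 325.] 123
board xy [436.9 211.2] z 694.3 LxW [206.  94.] ang 15.3 px [213. 290.] 3148
board xy [ 619.6 -307.6] z 12.8 LxW [180.  62.] ang -85.4 px [519. 236.] 767
board xy [599.6   6.8] z 26.0 LxW [180.  62.] ang -77.0 px [380. 246.] 961
board xy [ 508.1 -329. ] z 12.8 LxW [181.  60.] ang -78.4 px [531. 285.] 769
jar xy [524.2 436.8] z 123.2 LxW [51. 16.] ang 16.4 px [176. 278.] 64
jar xy [483.  229.3] z 119.9 LxW [29. 13.] ang 88.9 px [274. 296.] 31
side
board xy [609.5   0. ] z 27.0 LxW [183.  62.] ang -76.9 px [446. 302.] 1026
board xy [ 627.9 -314. ] z 13.7 LxW [183.  62.] ang -85.7 px [491. 453.] 1611
board xy [ 516.9 -333. ] z 13.5 LxW [183.  62.] ang -78.6 px [427. 472.] 1685
jar xy [521.6 254.9] z 111.9 LxW [221.  61.] ang 81.8 px [384. 184.] 770
36.075 [507.7 225.7 207.6] [[-0.988, 0.153, 0.0], [0.153, 0.988, 0.0], [-0.0, 0.0, -1.0]] [ 0.   0.6 -0.8] 0.80323161200995
T [507.2 225.4 206.9] az 81.2 t 36.125 | dxyz now-axes [  29.2 -144.6  107. ] after-yaw axes [  55.8 -136.5] yaw -10.8 q7 63 w 0.802 F [-0.8  0.4 -0.6]
```

View pics/s6.png

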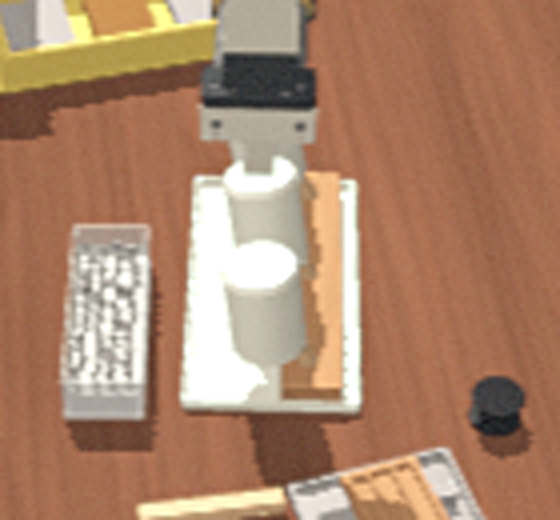

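All three jars hang on their pegs. Now the sticks: first to stick 1.

Call:
arm_command(
  moves=[
    {"x": 0,"y": 0,"z": 0,"yaw": -5.6},
    {"x": 0,"y": 0,"z": 0,"yaw": -5.6},
    {"x": 19,"y": -45.5,"z": 0,"yaw": 0},
    {"x": 19,"y": -45.5,"z": 35,"yaw": 0},
    {"x": 18,"y": -45.5,"z": 35,"yaw": 0},
  ],
  claw=0.2,
)

```text
time_s: 36.75
tool_pos: [456.1, 85.4, 136.0]
tcp_rot: [[-0.999, -0.042, -0.001], [-0.042, 0.999, -0.0], [0.001, -0.0, -1.0]]
ft_force: [-0.4, -0.9, -0.8]
gripper_width: 0.401
```

Call:
arm_command(
  moves=[
    {"x": 0,"y": 0,"z": 55,"yaw": 0},
    {"x": 0,"y": 0,"z": 30,"yaw": 0},
    {"x": 0,"y": 0,"z": 0,"yaw": 0},
    {"x": 0,"y": 0,"z": 0,"yaw": 0},
  ],
)

```text
time_s: 37.25
tool_pos: [457.7, 86.8, 53.2]
tcp_rot: [[-0.999, -0.041, -0.0], [-0.041, 0.999, -0.0], [0.0, -0.0, -1.0]]
ft_force: [0.3, -0.2, 1.1]
gripper_width: 0.399
```

```bash
python3 g.py 456 87.3 2.5 92.5
```

```text
T [457.7  86.8  53.2] az 92.4 t 37.25 | dxyz now-axes [ 1.7  0.6 50.7] after-yaw axes [1.7 0.6] yaw -0.1 q7 92 w 0.399 F [ 0.3 -0.2  1.1]
```

Call:
arm_command(
  moves=[
    {"x": 1.7,"y": 0.5,"z": 30,"yaw": 0},
    {"x": 0,"y": 0,"z": 18,"yaw": 0},
    {"x": 0,"y": 0,"z": 2,"yaw": 0},
    {"x": 0,"y": 0,"z": 0,"yaw": 0},
  ],
)

```text
time_s: 37.75
tool_pos: [456.6, 87.6, 3.8]
tcp_rot: [[-0.999, -0.041, 0.001], [-0.041, 0.999, 0.001], [-0.001, 0.001, -1.0]]
ft_force: [-0.4, 0.1, -0.1]
gripper_width: 0.4
```

Call:
arm_command(
  moves=[
    {"x": 0,"y": 0,"z": 0,"yaw": 0},
    {"x": 0,"y": 0,"z": 0,"yaw": 0},
    {"x": 0,"y": 0,"z": 0,"yaw": 0},
    {"x": 0,"y": 0,"z": 0,"yaw": 0},
    {"x": 0,"y": 0,"z": 0,"yaw": 0},
  ],
  claw=1,
  squeeze=15,
)

```text
time_s: 38.38
tool_pos: [455.8, 87.3, 2.7]
tcp_rot: [[-0.999, -0.041, -0.0], [-0.041, 0.999, 0.0], [-0.0, 0.0, -1.0]]
ft_force: [-0.7, -0.1, -0.1]
gripper_width: 0.006
```

Call:
arm_command(
  moves=[
    {"x": 0,"y": 0,"z": 0,"yaw": 0},
    {"x": 0,"y": 0,"z": -20,"yaw": 0},
    {"x": 0,"y": 0,"z": -60,"yaw": 0},
    {"x": 0,"y": 0,"z": 0,"yaw": 0},
    {"x": 0,"y": 0,"z": 0,"yaw": 0},
  ],
)

```text
time_s: 39.0
tool_pos: [455.6, 87.6, 82.6]
tcp_rot: [[-0.999, -0.042, 0.0], [-0.042, 0.999, 0.001], [-0.0, 0.001, -1.0]]
ft_force: [-0.6, -0.1, -1.7]
gripper_width: 0.002
```

```bash
python3 g.py 586 66.4 80 103
```

```text
T [455.6  87.6  82.6] az 92.4 t 39.0 | dxyz now-axes [-129.4  -26.6    2.6] after-yaw axes [-122.3  -50. ] yaw -10.6 q7 90 w 0.002 F [-0.6 -0.1 -1.7]
```

```bash
python3 - <<'E'
from h import *; import m
im,P,r,t=cloud("side"); save("s7.png",im[150:260,200:330],4)
print("top");im,P,r,t=cloud("top"); m.rects(im,P,r,t)
E
```

```text
top
stick xy [ 641.6 -333. ] z 12.4 LxW [57.  7.] ang -86.8 px [530. 226.] 31
stick xy [589.5 387.3] z 23.8 LxW [51. 14.] ang 88.9 px [212. 254.] 40
stick xy [449.5  41.9] z 287.3 LxW [70. 11.] ang -0.8 px [360. 303.] 80
stick xy [410.  -29.4] z 14.4 LxW [81. 13.] ang 4.6 px [398. 331.] 91
stick xy [413.  -83.4] z 14.4 LxW [67. 13.] ang -1.4 px [422. 329.] 80
stick xy [413.4  24.2] z 14.8 LxW [50. 13.] ang -0.9 px [374. 329.] 61
board xy [ 619.  -312.3] z 12.5 LxW [180.  61.] ang -85.5 px [521. 236.] 715
board xy [601.8   2.9] z 25.8 LxW [181.  62.] ang -77.0 px [382. 245.] 912
board xy [ 508.3 -326.7] z 12.4 LxW [180.  60.] ang -78.4 px [529. 285.] 779
jar xy [529.3 420.7] z 123.8 LxW [54. 51.] ang -1.1 px [183. 275.] 248
jar xy [518.5 328.2] z 123.9 LxW [54. 51.] ang -1.1 px [227. 280.] 247
jar xy [504.4 223.8] z 123.5 LxW [54. 51.] ang -1.1 px [277. 286.] 244
```

View pics/s7.png

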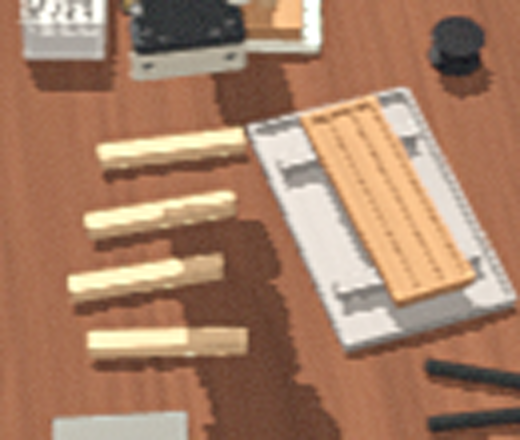

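Stick 1 was not taken. The fingertips seem to end well above the reported TCP, so I'll measure where they really are.

```bash
python3 - <<'E'
from h import *
o=obs(); T=np.array(o["tool_pos"]); R=np.array(o["tcp_rot"])
im,P,r,t=cloud("side"); P=P-np.array([9.5,-5.5,0]); q=(P-T)@R
g=(abs(q[...,0])<60)&(abs(q[...,1])<110)&(q[...,2]<50)&(q[...,2]>-170)
for lo in range(-170,50,10):
    s=q[g&(q[...,2]>=lo)&(q[...,2]<lo+10)]
    if len(s)>3: print(lo,len(s),"x",np.round(np.percentile(s[:,0],[3,97])),"y",np.round(np.percentile(s[:,1],[3,97])),"worldz",round(T[2]-lo-5))
E
```

```text
39.1 [454.9  87.2  81.8] [[-0.999, -0.041, -0.002], [-0.041, 0.999, -0.001], [0.002, -0.0, -1.0]] [-0.8 -0.3 -0.7] 0.0024751718473437507
-170 56 x [-13.  30.] y [-47. -29.] worldz 247
-160 72 x [-16.  33.] y [-84. -13.] worldz 237
-150 406 x [-25.  42.] y [-91.  76.] worldz 227
-140 78 x [-27.  42.] y [-90.  79.] worldz 217
-130 139 x [-28.  42.] y [-87.  83.] worldz 207
-120 109 x [-26.  42.] y [-84.  85.] worldz 197
-110 35 x [-26.  44.] y [-82.  88.] worldz 187
```

Both cameras show the body about 40 mm higher than its spec relative to the reported TCP. So the real tips are about 40 mm above the reported TCP, which fits the weak jar grips. I'll probe for the bench beside stick 1.

Call:
arm_command(
  moves=[
    {"x": 0,"y": 0,"z": 0,"yaw": 0},
    {"x": 0,"y": 0,"z": 0,"yaw": 0},
    {"x": 0,"y": 0,"z": 0,"yaw": 0},
    {"x": 0,"y": 0,"z": 40,"yaw": 0},
    {"x": 0,"y": 0,"z": 40,"yaw": 0},
  ],
  claw=0.2,
)

```text
time_s: 39.78
tool_pos: [456.4, 87.7, 2.1]
tcp_rot: [[-0.999, -0.042, 0.002], [-0.042, 0.999, 0.001], [-0.002, 0.001, -1.0]]
ft_force: [0.7, -0.3, 0.1]
gripper_width: 0.396
```

Call:
arm_command(
  moves=[
    {"x": 0,"y": 0,"z": 14,"yaw": 0},
    {"x": 0,"y": 0,"z": 10,"yaw": 0},
    {"x": 0,"y": 0,"z": 3,"yaw": 0},
    {"x": 0,"y": 0,"z": 0,"yaw": 0},
    {"x": 0,"y": 0,"z": 0,"yaw": 0},
  ],
)

```text
time_s: 40.4
tool_pos: [456.3, 87.5, -23.6]
tcp_rot: [[-0.999, -0.041, 0.001], [-0.041, 0.999, 0.001], [-0.001, 0.001, -1.0]]
ft_force: [-0.0, -0.1, -0.9]
gripper_width: 0.403
```

```bash
python3 g.py 456 87.3 -35 92.5
```

```text
T [456.3  87.5 -23.6] az 92.4 t 40.4 | dxyz now-axes [ 0.4 -0.2 11.4] after-yaw axes [ 0.4 -0.2] yaw -0.1 q7 99 w 0.403 F [-0.  -0.1 -0.9]
```

Reported z is -23.6 with no contact, which confirms the offset. Probing in small steps.

Call:
arm_command(
  moves=[
    {"x": 0,"y": 0,"z": 4,"yaw": 0},
    {"x": 0,"y": 0,"z": 0,"yaw": 0},
    {"x": 0,"y": 0,"z": 4,"yaw": 0},
    {"x": 0,"y": 0,"z": 0,"yaw": 0},
  ],
)

```text
time_s: 40.9
tool_pos: [455.5, 87.2, -32.6]
tcp_rot: [[-0.999, -0.041, -0.001], [-0.041, 0.999, -0.0], [0.001, -0.0, -1.0]]
ft_force: [0.1, -0.3, 0.6]
gripper_width: 0.397
```

Call:
arm_command(
  moves=[
    {"x": 0,"y": 0,"z": 2,"yaw": 0},
    {"x": 0,"y": 0,"z": 0,"yaw": 0},
  ],
)

```text
time_s: 41.15
tool_pos: [455.7, 87.3, -34.4]
tcp_rot: [[-0.999, -0.041, -0.0], [-0.041, 0.999, -0.0], [0.0, -0.0, -1.0]]
ft_force: [-0.8, -0.1, 0.0]
gripper_width: 0.4
```

Call:
arm_command(
  moves=[
    {"x": 0,"y": 0,"z": 2,"yaw": 0},
    {"x": 0,"y": 0,"z": 0,"yaw": 0},
  ],
)

```text
time_s: 41.4
tool_pos: [455.7, 87.3, -36.4]
tcp_rot: [[-0.999, -0.041, -0.0], [-0.041, 0.999, -0.0], [0.0, -0.0, -1.0]]
ft_force: [-0.5, 0.1, -0.3]
gripper_width: 0.401
```

Call:
arm_command(
  moves=[
    {"x": 0,"y": 0,"z": 1,"yaw": 0},
    {"x": 0,"y": 0,"z": 0,"yaw": 0},
  ],
)

```text
time_s: 41.65
tool_pos: [455.7, 87.3, -37.3]
tcp_rot: [[-0.999, -0.041, -0.0], [-0.041, 0.999, 0.0], [0.0, 0.0, -1.0]]
ft_force: [-0.1, 0.0, -0.6]
gripper_width: 0.395
```

Call:
arm_command(
  moves=[
    {"x": 0,"y": 0,"z": 1,"yaw": 0},
    {"x": 0,"y": 0,"z": 0,"yaw": 0},
  ],
)

```text
time_s: 41.9
tool_pos: [455.9, 87.3, -37.7]
tcp_rot: [[-0.999, -0.041, 0.0], [-0.041, 0.999, 0.001], [-0.0, 0.001, -1.0]]
ft_force: [-3.1, 0.3, 12.3]
gripper_width: 0.401
```

Call:
arm_command(
  moves=[
    {"x": 0,"y": 0,"z": 0,"yaw": 0},
    {"x": 0,"y": 0,"z": 0,"yaw": 0},
    {"x": 0,"y": 0,"z": 0,"yaw": 0},
    {"x": 0,"y": 0,"z": 0,"yaw": 0},
    {"x": 0,"y": 0,"z": 0,"yaw": 0},
  ],
  claw=1,
  squeeze=15,
)

```text
time_s: 42.52
tool_pos: [456.7, 87.4, -37.7]
tcp_rot: [[-0.999, -0.041, 0.002], [-0.041, 0.999, 0.001], [-0.002, 0.0, -1.0]]
ft_force: [0.5, -0.4, 8.6]
gripper_width: 0.147
```

Contact came at reported -37.6, so real tip height = reported + 37.6. Stick 1 is held (0.147, about 14 mm). Now to its place.

Call:
arm_command(
  moves=[
    {"x": 0,"y": 0,"z": -20,"yaw": 0},
    {"x": 0,"y": 0,"z": -50,"yaw": 0},
    {"x": 0,"y": 0,"z": 0,"yaw": -10.5},
    {"x": -61,"y": -25,"z": 0,"yaw": 0},
    {"x": -61,"y": -25,"z": 0,"yaw": 0},
  ],
)

```text
time_s: 43.15
tool_pos: [580.4, 67.3, 32.1]
tcp_rot: [[-0.975, -0.224, 0.0], [-0.224, 0.975, 0.001], [-0.001, 0.001, -1.0]]
ft_force: [1.4, 0.2, 0.1]
gripper_width: 0.152
```

Call:
arm_command(
  moves=[
    {"x": 0,"y": 0,"z": 0,"yaw": 0},
    {"x": 0,"y": 0,"z": 0,"yaw": 0},
  ],
)

```text
time_s: 43.4
tool_pos: [578.2, 66.6, 31.1]
tcp_rot: [[-0.975, -0.222, -0.002], [-0.222, 0.975, -0.0], [0.002, 0.0, -1.0]]
ft_force: [0.4, 0.7, 0.2]
gripper_width: 0.152
```

```bash
python3 g.py 586 66.4 -7.5 103
```

```text
T [578.2  66.6  31.1] az 102.8 t 43.4 | dxyz now-axes [-7.7 -2.  38.6] after-yaw axes [-7.6 -2. ] yaw -0.2 q7 109 w 0.152 F [0.4 0.7 0.2]
```

Call:
arm_command(
  moves=[
    {"x": -7.7,"y": -2,"z": 25,"yaw": 0},
    {"x": 0,"y": 0,"z": 10,"yaw": 0},
    {"x": 0,"y": 0,"z": 3,"yaw": 0},
    {"x": 0,"y": 0,"z": 0,"yaw": 0},
    {"x": 0,"y": 0,"z": 0,"yaw": 0},
  ],
)

```text
time_s: 44.02
tool_pos: [587.2, 66.7, -5.6]
tcp_rot: [[-0.975, -0.223, 0.001], [-0.223, 0.975, 0.0], [-0.001, 0.0, -1.0]]
ft_force: [0.5, 0.6, 0.4]
gripper_width: 0.155
```

Call:
arm_command(
  moves=[
    {"x": 0,"y": 0,"z": 0,"yaw": 0},
    {"x": 0,"y": 0,"z": 0,"yaw": 0},
    {"x": 0,"y": 0,"z": 0,"yaw": 0},
  ],
  claw=0.2,
)

```text
time_s: 44.4
tool_pos: [587.1, 66.6, -6.2]
tcp_rot: [[-0.975, -0.223, 0.0], [-0.223, 0.975, 0.0], [-0.0, 0.0, -1.0]]
ft_force: [-1.1, 0.8, -0.5]
gripper_width: 0.386
```

Call:
arm_command(
  moves=[
    {"x": 0,"y": 0,"z": -25,"yaw": 0},
    {"x": 0,"y": 0,"z": -40,"yaw": 0},
    {"x": 0,"y": 0,"z": 0,"yaw": 7.9},
    {"x": 0,"y": 0,"z": 0,"yaw": 0},
  ],
)

```text
time_s: 44.9
tool_pos: [587.1, 66.8, 59.0]
tcp_rot: [[-0.996, -0.087, 0.0], [-0.087, 0.996, 0.0], [-0.0, 0.0, -1.0]]
ft_force: [-0.4, -0.7, -0.6]
gripper_width: 0.401
```

```bash
python3 m.py;python3 g.py 441.5 26.5 -35.5 95
```

```text
top
stick xy [572.1  23.9] z 263.8 LxW [55. 20.] ang -1.1 px [369. 240.] 87
stick xy [571.1 234. ] z 22.6 LxW [53.  9.] ang 72.9 px [279. 261.] 32
stick xy [439.8  26.6] z 14.3 LxW [106.  13.] ang 5.4 px [372. 318.] 124
stick xy [431.9 -85.1] z 13.8 LxW [105.  14.] ang -4.5 px [422. 320.] 126
stick xy [424.2 -28.1] z 14.6 LxW [108.  15.] ang 4.6 px [397. 324.] 126
board xy [ 619.7 -306. ] z 12.7 LxW [180.  61.] ang -85.5 px [518. 236.] 782
board xy [ 508.5 -327.7] z 12.6 LxW [180.  60.] ang -78.4 px [530. 285.] 769
jar xy [529.5 421. ] z 123.6 LxW [54. 51.] ang -1.1 px [183. 275.] 250
jar xy [518.4 328.2] z 123.9 LxW [54. 51.] ang -1.1 px [227. 280.] 248
jar xy [505.4 224.6] z 124.2 LxW [54. 51.] ang -1.1 px [276. 285.] 237
side
board xy [613.  -13.9] z 26.9 LxW [155.  62.] ang -76.5 px [449. 307.] 870
board xy [ 628.  -314.6] z 13.7 LxW [184.  62.] ang -85.6 px [491. 454.] 1620
board xy [ 517.  -333.7] z 13.7 LxW [183.  62.] ang -78.4 px [428. 472.] 1689
jar xy [525.9 293.8] z 116.1 LxW [297.  60.] ang 81.8 px [384. 170.] 1076
45.0 [586.6  66.7  58.3] [[-0.996, -0.09, -0.001], [-0.09, 0.996, -0.0], [0.001, -0.0, -1.0]] [0.1 0.2 0.3] 0.4019564557172308
T [586.6  66.7  58.3] az 95.2 t 45.0 | dxyz now-axes [148.  -27.   93.9] after-yaw axes [147.9 -27.4] yaw 0.2 q7 101 w 0.402 F [0.1 0.2 0.3]
```

Call:
arm_command(
  moves=[
    {"x": 50,"y": -9,"z": 0,"yaw": 0},
    {"x": 50,"y": -9,"z": 0,"yaw": 0},
    {"x": 49,"y": -9,"z": 0,"yaw": 0},
    {"x": 0,"y": 0,"z": 40,"yaw": 0},
    {"x": 0,"y": 0,"z": 30,"yaw": 0},
  ],
)

```text
time_s: 45.62
tool_pos: [440.4, 26.9, -12.1]
tcp_rot: [[-0.996, -0.089, 0.0], [-0.089, 0.996, 0.0], [-0.0, 0.0, -1.0]]
ft_force: [0.3, -0.3, 0.4]
gripper_width: 0.397
```

Call:
arm_command(
  moves=[
    {"x": 0,"y": 0,"z": 0,"yaw": 0},
    {"x": 0,"y": 0,"z": 0,"yaw": 0},
  ],
)

```text
time_s: 45.88
tool_pos: [441.2, 26.6, -10.8]
tcp_rot: [[-0.996, -0.087, -0.0], [-0.087, 0.996, -0.0], [0.0, -0.0, -1.0]]
ft_force: [-0.2, 0.6, 0.5]
gripper_width: 0.398
```

```bash
python3 g.py 440.5 26.5 -35.5 95
```

```text
T [441.2  26.6 -10.8] az 95.0 t 45.875 | dxyz now-axes [ 0.7 -0.  24.7] after-yaw axes [ 0.7 -0. ] yaw 0.0 q7 108 w 0.398 F [-0.2  0.6  0.5]
```

Call:
arm_command(
  moves=[
    {"x": 0.5,"y": 0,"z": 15,"yaw": 0},
    {"x": 0,"y": 0,"z": 9,"yaw": 0},
    {"x": 0,"y": 0,"z": 0,"yaw": 0},
  ],
)

```text
time_s: 46.25
tool_pos: [440.5, 26.8, -35.2]
tcp_rot: [[-0.996, -0.087, -0.0], [-0.087, 0.996, 0.0], [0.0, 0.0, -1.0]]
ft_force: [-0.6, 0.0, -0.2]
gripper_width: 0.402
```

Call:
arm_command(
  moves=[
    {"x": 0,"y": 0,"z": 0,"yaw": 0},
    {"x": 0,"y": 0,"z": 0,"yaw": 0},
    {"x": 0,"y": 0,"z": 0,"yaw": 0},
    {"x": 0,"y": 0,"z": 0,"yaw": 0},
    {"x": 0,"y": 0,"z": 0,"yaw": 0},
  ],
  claw=1,
  squeeze=15,
)

```text
time_s: 46.88
tool_pos: [440.7, 26.8, -35.0]
tcp_rot: [[-0.996, -0.087, 0.0], [-0.087, 0.996, 0.0], [-0.0, 0.0, -1.0]]
ft_force: [-1.0, 0.2, 5.6]
gripper_width: 0.152
```

Call:
arm_command(
  moves=[
    {"x": 0,"y": 0,"z": -20,"yaw": 0},
    {"x": 0,"y": 0,"z": -50,"yaw": 0},
    {"x": 0,"y": 0,"z": 0,"yaw": -8},
    {"x": -37.6,"y": -29.4,"z": 0,"yaw": 0},
    {"x": -37.6,"y": -29.4,"z": 0,"yaw": 0},
  ],
)

```text
time_s: 47.5
tool_pos: [527.8, -13.5, 35.0]
tcp_rot: [[-0.974, -0.226, 0.0], [-0.226, 0.974, 0.001], [-0.0, 0.001, -1.0]]
ft_force: [0.9, 0.4, -0.7]
gripper_width: 0.153
```

Call:
arm_command(
  moves=[
    {"x": -37.6,"y": -29.4,"z": 0,"yaw": 0},
    {"x": -37.6,"y": -29.4,"z": 0,"yaw": 0},
    {"x": 0,"y": 0,"z": 0,"yaw": 0},
    {"x": 0,"y": 0,"z": 0,"yaw": 0},
  ],
)

```text
time_s: 48.0
tool_pos: [612.4, -54.0, 34.1]
tcp_rot: [[-0.975, -0.224, -0.002], [-0.224, 0.975, 0.0], [0.002, 0.001, -1.0]]
ft_force: [-0.9, 1.1, -0.5]
gripper_width: 0.152
```

```bash
python3 g.py 614 -54.4 -6 103
```

```text
T [612.4 -54.   34.1] az 102.9 t 48.0 | dxyz now-axes [-1.5 -0.8 40.1] after-yaw axes [-1.5 -0.8] yaw -0.1 q7 121 w 0.152 F [-0.9  1.1 -0.5]
```

Call:
arm_command(
  moves=[
    {"x": -1.5,"y": -0.8,"z": 25,"yaw": 0},
    {"x": 0,"y": 0,"z": 10,"yaw": 0},
    {"x": 0,"y": 0,"z": 5,"yaw": 0},
    {"x": 0,"y": 0,"z": 0,"yaw": 0},
    {"x": 0,"y": 0,"z": 0,"yaw": 0},
  ],
)

```text
time_s: 48.62
tool_pos: [615.4, -54.5, -4.7]
tcp_rot: [[-0.974, -0.224, 0.001], [-0.224, 0.974, 0.0], [-0.001, -0.0, -1.0]]
ft_force: [0.3, 0.4, 0.6]
gripper_width: 0.152
```

Call:
arm_command(
  moves=[
    {"x": 0,"y": 0,"z": 0,"yaw": 0},
    {"x": 0,"y": 0,"z": 0,"yaw": 0},
    {"x": 0,"y": 0,"z": 0,"yaw": 0},
  ],
  claw=0.2,
)

```text
time_s: 49.0
tool_pos: [615.1, -54.5, -5.2]
tcp_rot: [[-0.974, -0.224, 0.0], [-0.224, 0.974, 0.0], [-0.0, 0.0, -1.0]]
ft_force: [0.2, 0.9, 0.0]
gripper_width: 0.389
```

Call:
arm_command(
  moves=[
    {"x": 0,"y": 0,"z": -25,"yaw": 0},
    {"x": 0,"y": 0,"z": -40,"yaw": 0},
    {"x": 0,"y": 0,"z": 0,"yaw": 10.2},
    {"x": 0,"y": 0,"z": 0,"yaw": 10.2},
    {"x": 0,"y": 0,"z": 0,"yaw": 10.2},
  ],
  claw=-1,
)

```text
time_s: 49.62
tool_pos: [615.1, -54.5, 59.9]
tcp_rot: [[-0.951, 0.308, 0.0], [0.308, 0.951, 0.0], [-0.0, 0.0, -1.0]]
ft_force: [-0.1, 0.5, -0.5]
gripper_width: 0.891
```

Call:
arm_command(
  moves=[
    {"x": 0,"y": 0,"z": 0,"yaw": 10.2},
    {"x": 0,"y": 0,"z": 0,"yaw": 10.2},
    {"x": 0,"y": 0,"z": 0,"yaw": 10.2},
    {"x": 0,"y": 0,"z": 0,"yaw": 10.2},
    {"x": 0,"y": 0,"z": 0,"yaw": 10.2},
  ],
)

```text
time_s: 50.25
tool_pos: [615.0, -54.4, 59.7]
tcp_rot: [[-0.359, 0.933, 0.0], [0.933, 0.359, 0.0], [0.0, 0.0, -1.0]]
ft_force: [-0.5, 0.9, -0.4]
gripper_width: 0.999
```

Call:
arm_command(
  moves=[
    {"x": 0,"y": 0,"z": 0,"yaw": 9.8},
    {"x": 0,"y": 0,"z": 0,"yaw": 0},
  ],
)

```text
time_s: 50.5
tool_pos: [615.0, -54.3, 59.5]
tcp_rot: [[-0.202, 0.979, -0.0], [0.979, 0.202, -0.001], [-0.0, -0.001, -1.0]]
ft_force: [0.7, -0.6, 0.6]
gripper_width: 1.002
```

```bash
python3 g.py 508 -327 40 11.6
```

```text
T [615.  -54.3  59.5] az 11.6 t 50.5 | dxyz now-axes [-245.4 -159.8   19.7] after-yaw axes [-245.6 -159.6] yaw 0.0 q7 46 w 1.002 F [ 0.7 -0.6  0.6]
```

Call:
arm_command(
  moves=[
    {"x": -49,"y": -32,"z": 0,"yaw": 0},
    {"x": -49,"y": -32,"z": 0,"yaw": 0},
    {"x": -49,"y": -32,"z": 0,"yaw": 0},
    {"x": -49,"y": -32,"z": 0,"yaw": 0},
    {"x": -49,"y": -32,"z": 0,"yaw": 0},
  ],
)

```text
time_s: 51.12
tool_pos: [506.8, -328.3, 59.9]
tcp_rot: [[-0.205, 0.979, 0.001], [0.979, 0.205, 0.0], [-0.0, 0.001, -1.0]]
ft_force: [1.5, -0.3, 1.3]
gripper_width: 0.999
```

Call:
arm_command(
  moves=[
    {"x": 0,"y": 0,"z": 20,"yaw": 0},
    {"x": 0,"y": 0,"z": 0,"yaw": 0},
    {"x": 0,"y": 0,"z": 0,"yaw": 0},
  ],
)

```text
time_s: 51.5
tool_pos: [508.2, -325.2, 39.7]
tcp_rot: [[-0.204, 0.979, -0.0], [0.979, 0.204, 0.001], [0.001, 0.0, -1.0]]
ft_force: [-0.4, 0.1, 0.2]
gripper_width: 1.0
```

```bash
python3 m.py; python3 g.py 508 -327 -31.6 11.6; python3 - <<'E'
from h import *
im,P,r,t=cloud("side"); save("s8.png",im[140:384,200:380],3)
E
```

```text
top
stick xy [585.7  69.6] z 42.0 LxW [114.  26.] ang 12.7 px [352. 252.] 165
stick xy [593.2 396. ] z 22.9 LxW [48. 17.] ang 88.9 px [208. 253.] 47
stick xy [509.6 198.3] z 101.4 LxW [50. 28.] ang 7.4 px [290. 284.] 59
board xy [599.3   6.1] z 27.5 LxW [180. 111.] ang -75.9 px [380. 246.] 1066
board xy [ 621.8 -308.2] z 14.6 LxW [205.  61.] ang -85.8 px [519. 235.] 620
jar xy [529.6 421. ] z 123.6 LxW [54. 51.] ang -1.1 px [183. 275.] 252
jar xy [518.5 328.4] z 123.6 LxW [54. 51.] ang -1.1 px [227. 280.] 245
jar xy [504.5 223.6] z 123.9 LxW [54. 54.] ang -1.1 px [277. 285.] 251
side
51.6 [ 508.5 -325.5   40.1] [[-0.204, 0.979, 0.001], [0.979, 0.204, 0.0], [0.0, 0.001, -1.0]] [-0.1  0.1  0.2] 1.0023270053467943
T [ 508.5 -325.5   40.1] az 11.7 t 51.6 | dxyz now-axes [-1.4 -0.8 71.7] after-yaw axes [-1.4 -0.8] yaw 0.1 q7 74 w 1.002 F [-0.1  0.1  0.2]
```

View pics/s8.png

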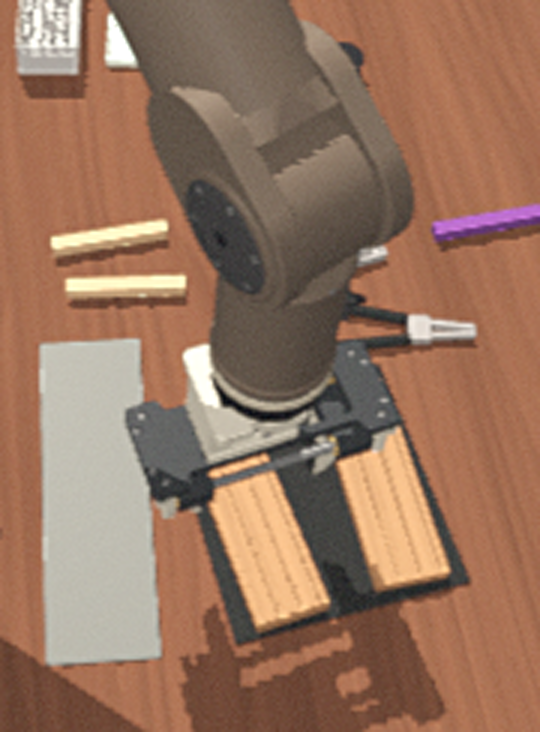

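Call:
arm_command(
  moves=[
    {"x": -1.4,"y": -0.8,"z": 35,"yaw": 0},
    {"x": 0,"y": 0,"z": 27,"yaw": 0},
    {"x": 0,"y": 0,"z": 9,"yaw": 0},
    {"x": 0,"y": 0,"z": 0,"yaw": 0},
  ],
)

```text
time_s: 52.15
tool_pos: [507.1, -328.0, -31.1]
tcp_rot: [[-0.201, 0.98, -0.0], [0.98, 0.201, 0.0], [0.0, -0.0, -1.0]]
ft_force: [0.8, 0.5, 0.9]
gripper_width: 1.0
```

Call:
arm_command(
  moves=[
    {"x": 0,"y": 0,"z": 0,"yaw": 0},
    {"x": 0,"y": 0,"z": 0,"yaw": 0},
    {"x": 0,"y": 0,"z": 0,"yaw": 0},
    {"x": 0,"y": 0,"z": 0,"yaw": 0},
    {"x": 0,"y": 0,"z": 0,"yaw": 0},
  ],
  claw=1,
  squeeze=30,
)

```text
time_s: 52.78
tool_pos: [507.6, -328.3, -30.8]
tcp_rot: [[-0.201, 0.98, 0.001], [0.98, 0.201, -0.0], [-0.0, 0.001, -1.0]]
ft_force: [0.9, 1.8, 5.2]
gripper_width: 0.65
```

Call:
arm_command(
  moves=[
    {"x": 0,"y": 0,"z": 0,"yaw": 0},
    {"x": 0,"y": 0,"z": 0,"yaw": 0},
    {"x": 0,"y": 0,"z": -10,"yaw": 0},
    {"x": 0,"y": 0,"z": -20,"yaw": 0},
    {"x": 0,"y": 0,"z": 0,"yaw": 0},
  ],
)

```text
time_s: 53.4
tool_pos: [507.7, -329.2, 0.7]
tcp_rot: [[-0.2, 0.98, 0.002], [0.98, 0.2, -0.002], [-0.002, 0.002, -1.0]]
ft_force: [-0.4, -0.9, -0.8]
gripper_width: 0.649
```

```bash
python3 g.py 600 6 70 13
```

```text
T [ 507.7 -329.2    0.7] az 11.6 t 53.4 | dxyz now-axes [309.8 157.7 -69.6] after-yaw axes [305.7 165.4] yaw -1.4 q7 76 w 0.649 F [-0.4 -0.9 -0.8]
```

Call:
arm_command(
  moves=[
    {"x": 0,"y": 0,"z": -55,"yaw": -1.4},
    {"x": 51,"y": 27.6,"z": 0,"yaw": 0},
    {"x": 51,"y": 27.6,"z": 0,"yaw": 0},
    {"x": 51,"y": 27.6,"z": 0,"yaw": 0},
    {"x": 51,"y": 27.6,"z": 0,"yaw": 0},
  ],
)

```text
time_s: 54.02
tool_pos: [569.0, -102.7, 53.8]
tcp_rot: [[-0.224, 0.975, 0.0], [0.975, 0.224, 0.0], [0.0, 0.0, -1.0]]
ft_force: [0.6, -0.7, -0.7]
gripper_width: 0.652
```

Call:
arm_command(
  moves=[
    {"x": 51,"y": 27.6,"z": 0,"yaw": 0},
    {"x": 51,"y": 27.6,"z": 0,"yaw": 0},
    {"x": 0,"y": 0,"z": 0,"yaw": 0},
    {"x": 0,"y": 0,"z": 0,"yaw": 0},
  ],
)

```text
time_s: 54.52
tool_pos: [599.3, 6.8, 53.7]
tcp_rot: [[-0.225, 0.974, -0.0], [0.974, 0.225, -0.001], [-0.001, -0.0, -1.0]]
ft_force: [0.0, -0.8, -0.6]
gripper_width: 0.646
```

```bash
python3 g.py 600 5 10 13; python3 m.py
```

```text
T [599.3   6.8  53.7] az 13.0 t 54.525 | dxyz now-axes [-1.9  0.3 43.7] after-yaw axes [-1.9  0.3] yaw -0.0 q7 43 w 0.646 F [ 0.  -0.8 -0.6]
top
stick xy [558.7 -16.1] z 255.8 LxW [53. 25.] ang -45.8 px [390. 248.] 82
stick xy [ 599.5 -290.5] z 13.6 LxW [51. 12.] ang -85.4 px [512. 245.] 34
stick xy [431.9 -85.1] z 15.1 LxW [105.  14.] ang -4.5 px [422. 320.] 124
stick xy [423.3 -28.3] z 14.3 LxW [108.  15.] ang 5.2 px [397. 325.] 128
board xy [ 619.  -307.8] z 12.8 LxW [180.  61.] ang -85.5 px [519. 236.] 798
jar xy [529.1 420.8] z 123.8 LxW [54. 51.] ang -1.1 px [183. 276.] 246
jar xy [518.3 327.7] z 124.5 LxW [54. 54.] ang -1.1 px [227. 280.] 249
jar xy [512.5 239.5] z 126.1 LxW [45. 17.] ang -22.7 px [269. 282.] 61
side
board xy [ 627.9 -314.9] z 13.7 LxW [183.  62.] ang -85.5 px [491. 454.] 1626
jar xy [525.9 293.3] z 116.2 LxW [297.  62.] ang 83.3 px [384. 170.] 1077
jar xy [645.4   7.2] z 114.1 LxW [39. 13.] ang 64.4 px [468. 268.] 47
jar xy [568.1 -11.1] z 108.6 LxW [25. 17.] ang 80.0 px [428. 281.] 38
54.625 [599.2   5.4  53.9] [[-0.222, 0.975, 0.0], [0.975, 0.222, -0.001], [-0.001, -0.0, -1.0]] [-0.5 -0.8 -0.2] 0.6464113472018004
```

Call:
arm_command(
  moves=[
    {"x": -1,"y": 0,"z": 25,"yaw": 0},
    {"x": 0,"y": 0,"z": 13,"yaw": 0},
    {"x": 0,"y": 0,"z": 5,"yaw": 0},
    {"x": 0,"y": 0,"z": 1.5,"yaw": 0},
    {"x": 0,"y": 0,"z": 0,"yaw": 0},
  ],
)

```text
time_s: 55.25
tool_pos: [600.2, 6.1, 9.7]
tcp_rot: [[-0.224, 0.975, 0.001], [0.975, 0.224, 0.0], [-0.0, 0.001, -1.0]]
ft_force: [-1.4, -0.1, -0.6]
gripper_width: 0.65
```

Call:
arm_command(
  moves=[
    {"x": 0,"y": 0,"z": 0,"yaw": 0},
    {"x": 0,"y": 0,"z": 0,"yaw": 0},
  ],
)

```text
time_s: 55.5
tool_pos: [600.1, 6.3, 9.5]
tcp_rot: [[-0.225, 0.974, 0.001], [0.974, 0.225, 0.0], [0.0, 0.001, -1.0]]
ft_force: [-0.3, -0.3, -1.5]
gripper_width: 0.65
```

Call:
arm_command(
  moves=[
    {"x": 0,"y": 0,"z": 1.5,"yaw": 0},
    {"x": 0,"y": 0,"z": 0,"yaw": 0},
  ],
)

```text
time_s: 55.75
tool_pos: [600.1, 6.3, 8.2]
tcp_rot: [[-0.224, 0.974, 0.0], [0.974, 0.224, 0.0], [0.0, 0.001, -1.0]]
ft_force: [-0.8, 0.8, 5.0]
gripper_width: 0.649
```

Call:
arm_command(
  moves=[
    {"x": 0,"y": 0,"z": 0,"yaw": 0},
    {"x": 0,"y": 0,"z": 0,"yaw": 0},
    {"x": 0,"y": 0,"z": 0,"yaw": 0},
    {"x": 0,"y": 0,"z": 0,"yaw": 0},
  ],
  claw=-0.8,
)

```text
time_s: 56.25
tool_pos: [599.8, 6.2, 7.7]
tcp_rot: [[-0.224, 0.975, -0.0], [0.975, 0.224, -0.0], [-0.0, -0.0, -1.0]]
ft_force: [-0.4, 0.1, 0.1]
gripper_width: 0.898
```

Call:
arm_command(
  moves=[
    {"x": 0,"y": 0,"z": -30,"yaw": 0},
    {"x": 0,"y": 0,"z": -40,"yaw": 0},
    {"x": 0,"y": 0,"z": 0,"yaw": -10.2},
    {"x": 0,"y": 0,"z": 0,"yaw": -10.2},
    {"x": 0,"y": 0,"z": 0,"yaw": -10.2},
  ],
)

```text
time_s: 56.88
tool_pos: [599.8, 6.3, 77.8]
tcp_rot: [[-0.693, 0.72, 0.0], [0.72, 0.693, 0.0], [-0.0, 0.0, -1.0]]
ft_force: [-0.3, -1.0, -0.4]
gripper_width: 0.899
```

Call:
arm_command(
  moves=[
    {"x": 0,"y": 0,"z": 0,"yaw": -10.2},
    {"x": 0,"y": 0,"z": 0,"yaw": -10.2},
    {"x": 0,"y": 0,"z": 0,"yaw": -10.2},
    {"x": 0,"y": 0,"z": 0,"yaw": -10.2},
    {"x": 0,"y": 0,"z": 0,"yaw": -10.2},
  ],
  claw=0.2,
)

```text
time_s: 57.5
tool_pos: [599.8, 6.0, 77.7]
tcp_rot: [[-0.996, -0.085, -0.0], [-0.085, 0.996, -0.0], [0.0, -0.0, -1.0]]
ft_force: [-0.7, 0.2, -0.5]
gripper_width: 0.425
```

```bash
python3 g.py 424 -28.5 40 94.8
```

```text
T [599.8   6.   77.7] az 94.9 t 57.5 | dxyz now-axes [178.1 -19.4  37.7] after-yaw axes [178.  -19.7] yaw 0.1 q7 108 w 0.425 F [-0.7  0.2 -0.5]
```

Call:
arm_command(
  moves=[
    {"x": 60,"y": -6.5,"z": 0,"yaw": 0},
    {"x": 60,"y": -6.5,"z": 0,"yaw": 0},
    {"x": 58,"y": -6.5,"z": 20,"yaw": 0},
    {"x": 0,"y": 0,"z": 55,"yaw": 0},
    {"x": 0,"y": 0,"z": 10,"yaw": 0},
  ],
)

```text
time_s: 58.12
tool_pos: [422.1, -27.6, -8.7]
tcp_rot: [[-0.997, -0.079, -0.004], [-0.079, 0.997, -0.0], [0.004, 0.0, -1.0]]
ft_force: [0.0, 0.7, -0.6]
gripper_width: 0.399
```

Call:
arm_command(
  moves=[
    {"x": 0,"y": 0,"z": 0,"yaw": 0},
    {"x": 0,"y": 0,"z": 0,"yaw": 0},
  ],
)

```text
time_s: 58.38
tool_pos: [425.5, -27.5, -6.3]
tcp_rot: [[-0.997, -0.08, 0.002], [-0.08, 0.997, -0.0], [-0.002, -0.0, -1.0]]
ft_force: [0.2, 0.2, -0.8]
gripper_width: 0.398
```

```bash
python3 g.py 424 -28.5 -35.5 94.8; python3 m.py
```

```text
T [425.5 -27.5  -6.3] az 94.6 t 58.375 | dxyz now-axes [ 1.6 -0.9 29.2] after-yaw axes [ 1.6 -0.9] yaw -0.2 q7 116 w 0.398 F [ 0.2  0.2 -0.8]
top
stick xy [655.8 -43. ] z 42.0 LxW [24. 17.] ang -1.1 px [402. 220.] 39
stick xy [627.1  77. ] z 42.8 LxW [24. 13.] ang -0.7 px [348. 234.] 31
stick xy [597.   27.4] z 50.0 LxW [59.  9.] ang -75.0 px [370. 246.] 31
stick xy [593.6 399.7] z 24.1 LxW [108.  23.] ang 78.3 px [206. 253.] 124
stick xy [571.1 -62. ] z 42.6 LxW [23. 17.] ang 17.0 px [411. 257.] 38
stick xy [544.4  58.6] z 41.9 LxW [24. 16.] ang 25.5 px [357. 270.] 36
stick xy [510.2 199.2] z 95.4 LxW [52. 27.] ang 3.4 px [290. 284.] 64
board xy [595.    4.3] z 51.3 LxW [181. 109.] ang -75.9 px [381. 247.] 1114
board xy [ 618.8 -309.3] z 12.7 LxW [180.  61.] ang -85.4 px [520. 236.] 787
jar xy [529.3 421.1] z 123.3 LxW [54. 51.] ang -1.1 px [183. 276.] 250
jar xy [518.4 328.3] z 123.6 LxW [54. 51.] ang -1.1 px [227. 280.] 247
jar xy [504.5 223.5] z 123.8 LxW [54. 54.] ang -1.1 px [277. 285.] 252
side
stick xy [394.1   5.1] z 572.1 LxW [125.   3.] ang -75.9 px [319.  57.] 53
board xy [605.   -8.5] z 52.3 LxW [200.  69.] ang -76.7 px [445. 298.] 1228
board xy [ 627.9 -314.9] z 13.8 LxW [183.  63.] ang -85.7 px [491. 454.] 1606
jar xy [536.  290.9] z 111.8 LxW [298.  48.] ang 84.2 px [389. 172.] 606
jar xy [426.8 -73.1] z 144.3 LxW [65. 30.] ang -16.1 px [355. 303.] 130
jar xy [ 436.1 -114. ] z 105.1 LxW [73. 14.] ang 3.9 px [363. 335.] 125
58.475 [425.2 -27.3  -6.3] [[-0.997, -0.08, 0.002], [-0.08, 0.997, 0.0], [-0.002, 0.0, -1.0]] [-0.3 -0.1  0.1] 0.40018161571828786
```

Call:
arm_command(
  moves=[
    {"x": 1.6,"y": -0.9,"z": 20,"yaw": 0},
    {"x": 0,"y": 0,"z": 9.5,"yaw": 0},
    {"x": 0,"y": 0,"z": 0,"yaw": 0},
  ],
)

```text
time_s: 58.85
tool_pos: [422.4, -28.5, -36.8]
tcp_rot: [[-0.997, -0.079, -0.001], [-0.079, 0.997, 0.0], [0.001, 0.0, -1.0]]
ft_force: [0.1, 0.0, 0.7]
gripper_width: 0.4
```

Call:
arm_command(
  moves=[
    {"x": 0,"y": 0,"z": 0,"yaw": 0},
    {"x": 0,"y": 0,"z": 0,"yaw": 0},
    {"x": 0,"y": 0,"z": 0,"yaw": 0},
    {"x": 0,"y": 0,"z": 0,"yaw": 0},
    {"x": 0,"y": 0,"z": 0,"yaw": 0},
  ],
  claw=1,
  squeeze=15,
)

```text
time_s: 59.48
tool_pos: [422.7, -28.3, -36.5]
tcp_rot: [[-0.997, -0.08, 0.001], [-0.08, 0.997, 0.0], [-0.001, 0.0, -1.0]]
ft_force: [-1.3, -0.1, 6.1]
gripper_width: 0.148
```

Call:
arm_command(
  moves=[
    {"x": 0,"y": 0,"z": -40,"yaw": 0},
    {"x": 0,"y": 0,"z": -50,"yaw": 0},
    {"x": 0,"y": 0,"z": 0,"yaw": -8.3},
    {"x": -44.8,"y": 14,"z": 0,"yaw": 0},
    {"x": -44.8,"y": 14,"z": 0,"yaw": 0},
  ],
)

```text
time_s: 60.1
tool_pos: [504.5, 19.5, 53.6]
tcp_rot: [[-0.975, -0.222, 0.001], [-0.222, 0.975, 0.001], [-0.001, 0.001, -1.0]]
ft_force: [0.9, -0.1, 0.4]
gripper_width: 0.151
```

Call:
arm_command(
  moves=[
    {"x": -44.8,"y": 14,"z": 0,"yaw": 0},
    {"x": -44.8,"y": 14,"z": 0,"yaw": 0},
    {"x": 0,"y": 0,"z": 0,"yaw": 0},
    {"x": 0,"y": 0,"z": 0,"yaw": 0},
  ],
)

```text
time_s: 60.6
tool_pos: [583.7, 65.5, 52.8]
tcp_rot: [[-0.975, -0.222, -0.001], [-0.222, 0.975, -0.001], [0.002, -0.0, -1.0]]
ft_force: [-0.0, -0.5, -0.4]
gripper_width: 0.15
```

```bash
python3 g.py 586 66.4 20.5 103
```

```text
T [583.7  65.5  52.8] az 102.9 t 60.6 | dxyz now-axes [-2.5  0.4 32.3] after-yaw axes [-2.5  0.4] yaw -0.1 q7 111 w 0.15 F [-0.  -0.5 -0.4]
```

Call:
arm_command(
  moves=[
    {"x": -2.5,"y": 0.4,"z": 20,"yaw": 0},
    {"x": 0,"y": 0,"z": 9,"yaw": 0},
    {"x": 0,"y": 0,"z": 4,"yaw": 0},
    {"x": 0,"y": 0,"z": 0,"yaw": 0},
    {"x": 0,"y": 0,"z": 0,"yaw": 0},
  ],
)

```text
time_s: 61.22
tool_pos: [587.3, 67.0, 20.5]
tcp_rot: [[-0.975, -0.223, 0.001], [-0.223, 0.975, 0.0], [-0.001, 0.0, -1.0]]
ft_force: [0.1, -0.2, 0.8]
gripper_width: 0.151
```

Call:
arm_command(
  moves=[
    {"x": 0,"y": 0,"z": 0,"yaw": 0},
    {"x": 0,"y": 0,"z": 0,"yaw": 0},
    {"x": 0,"y": 0,"z": 0,"yaw": 0},
  ],
  claw=0.2,
)

```text
time_s: 61.6
tool_pos: [587.1, 67.1, 20.4]
tcp_rot: [[-0.975, -0.223, 0.0], [-0.223, 0.975, 0.0], [-0.0, 0.0, -1.0]]
ft_force: [-0.5, -0.4, -0.9]
gripper_width: 0.39
```

Call:
arm_command(
  moves=[
    {"x": 0,"y": 0,"z": -25,"yaw": 0},
    {"x": 0,"y": 0,"z": -35,"yaw": 0},
    {"x": 0,"y": 0,"z": 0,"yaw": 8.6},
    {"x": 0,"y": 0,"z": 0,"yaw": 8.6},
    {"x": 0,"y": 0,"z": 0,"yaw": 0},
  ],
)

```text
time_s: 62.22
tool_pos: [586.9, 67.2, 80.2]
tcp_rot: [[-0.997, 0.074, -0.0], [0.074, 0.997, -0.0], [0.0, -0.0, -1.0]]
ft_force: [-0.3, -0.1, -0.7]
gripper_width: 0.397
```

```bash
python3 g.py 432.3 -85.3 60 85.7; python3 m.py | head -12
```

```text
T [586.9  67.2  80.2] az 85.7 t 62.225 | dxyz now-axes [ 142.9 -163.6   20.3] after-yaw axes [ 142.8 -163.7] yaw 0.0 q7 95 w 0.397 F [-0.3 -0.1 -0.7]
top
stick xy [658.2 -42.6] z 42.7 LxW [20. 17.] ang -1.1 px [401. 219.] 32
stick xy [574.1  25.9] z 284.8 LxW [70. 20.] ang -7.9 px [368. 237.] 127
stick xy [570.2 -62.5] z 41.4 LxW [21. 15.] ang 12.6 px [411. 258.] 31
stick xy [545.2  58.4] z 70.2 LxW [36. 16.] ang -0.7 px [356. 268.] 53
stick xy [432.4 -85.1] z 14.4 LxW [105.  13.] ang -4.9 px [422. 320.] 121
board xy [ 619.2 -308.7] z 13.0 LxW [180.  61.] ang -85.2 px [520. 236.] 762
jar xy [529.5 421.1] z 124.1 LxW [54. 51.] ang -1.1 px [183. 275.] 249
jar xy [518.3 328.1] z 124.2 LxW [54. 51.] ang -1.1 px [227. 280.] 249
jar xy [508.  229.7] z 125.0 LxW [55. 36.] ang -18.6 px [274. 284.] 170
side
board xy [607.8 -22.8] z 52.4 LxW [172.  69.] ang -77.4 px [448. 303.] 1063
```

Call:
arm_command(
  moves=[
    {"x": 36,"y": -41,"z": 0,"yaw": 0},
    {"x": 36,"y": -41,"z": 0,"yaw": 0},
    {"x": 36,"y": -41,"z": 10,"yaw": 0},
    {"x": 35,"y": -41,"z": 10,"yaw": 0},
    {"x": 0,"y": 0,"z": 60,"yaw": 0},
  ],
)

```text
time_s: 62.95
tool_pos: [433.0, -88.2, 2.4]
tcp_rot: [[-0.997, 0.077, 0.007], [0.077, 0.997, 0.0], [-0.007, 0.001, -1.0]]
ft_force: [2.0, 2.3, -0.0]
gripper_width: 0.401
```

Call:
arm_command(
  moves=[
    {"x": 0,"y": 0,"z": 10,"yaw": 0},
    {"x": 0,"y": 0,"z": 0,"yaw": 0},
    {"x": 0,"y": 0,"z": 0,"yaw": 0},
  ],
)

```text
time_s: 63.32
tool_pos: [433.5, -85.5, -8.6]
tcp_rot: [[-0.997, 0.074, 0.002], [0.074, 0.997, 0.0], [-0.002, 0.0, -1.0]]
ft_force: [0.5, 0.0, 0.3]
gripper_width: 0.4
```

```bash
python3 g.py 432.3 -85.5 -35.5 85.3
```

```text
T [433.5 -85.5  -8.6] az 85.7 t 63.325 | dxyz now-axes [ 1.2 -0.1 26.9] after-yaw axes [ 1.2 -0.1] yaw 0.4 q7 119 w 0.4 F [0.5 0.  0.3]
```

Call:
arm_command(
  moves=[
    {"x": 1,"y": 0,"z": 18,"yaw": 0},
    {"x": 0,"y": 0,"z": 8.5,"yaw": 0},
    {"x": 0,"y": 0,"z": 0,"yaw": 0},
  ],
)

```text
time_s: 63.7
tool_pos: [431.3, -85.4, -36.0]
tcp_rot: [[-0.997, 0.075, 0.0], [0.075, 0.997, 0.0], [-0.0, 0.0, -1.0]]
ft_force: [0.9, 0.3, -0.2]
gripper_width: 0.399
```

Call:
arm_command(
  moves=[
    {"x": 0,"y": 0,"z": 0,"yaw": 0},
    {"x": 0,"y": 0,"z": 0,"yaw": 0},
    {"x": 0,"y": 0,"z": 0,"yaw": 0},
    {"x": 0,"y": 0,"z": 0,"yaw": 0},
    {"x": 0,"y": 0,"z": 0,"yaw": 0},
  ],
  claw=1,
  squeeze=15,
)

```text
time_s: 64.32
tool_pos: [431.3, -85.6, -36.0]
tcp_rot: [[-0.997, 0.076, 0.001], [0.076, 0.997, 0.0], [-0.001, 0.0, -1.0]]
ft_force: [-0.7, 0.9, 5.4]
gripper_width: 0.151
```

Call:
arm_command(
  moves=[
    {"x": 0,"y": 0,"z": -40,"yaw": 0},
    {"x": 0,"y": 0,"z": -50,"yaw": -8.7},
    {"x": 0,"y": 0,"z": 0,"yaw": -8.7},
    {"x": -46,"y": -2.6,"z": 0,"yaw": 0},
    {"x": -46,"y": -2.6,"z": 0,"yaw": 0},
  ],
)

```text
time_s: 64.95
tool_pos: [522.9, -69.5, 54.1]
tcp_rot: [[-0.974, -0.226, 0.001], [-0.226, 0.974, 0.001], [-0.001, 0.001, -1.0]]
ft_force: [0.7, -0.7, 1.0]
gripper_width: 0.152
```

Call:
arm_command(
  moves=[
    {"x": -46,"y": -2.6,"z": 0,"yaw": 0},
    {"x": -46,"y": -2.6,"z": 0,"yaw": 0},
    {"x": 0,"y": 0,"z": 0,"yaw": 0},
    {"x": 0,"y": 0,"z": 0,"yaw": 0},
  ],
)

```text
time_s: 65.45
tool_pos: [611.6, -54.5, 53.2]
tcp_rot: [[-0.974, -0.226, -0.002], [-0.226, 0.974, -0.0], [0.002, 0.0, -1.0]]
ft_force: [-0.5, 0.2, -0.4]
gripper_width: 0.15
```

```bash
python3 g.py 614 -54.4 20.5 103
```

```text
T [611.6 -54.5  53.2] az 103.0 t 65.45 | dxyz now-axes [-2.5 -0.4 32.7] after-yaw axes [-2.5 -0.4] yaw 0.0 q7 123 w 0.15 F [-0.5  0.2 -0.4]
```

Call:
arm_command(
  moves=[
    {"x": -2.5,"y": -0.4,"z": 20,"yaw": 0},
    {"x": 0,"y": 0,"z": 9,"yaw": 0},
    {"x": 0,"y": 0,"z": 4,"yaw": 0},
    {"x": 0,"y": 0,"z": 0,"yaw": 0},
    {"x": 0,"y": 0,"z": 0,"yaw": 0},
  ],
)

```text
time_s: 66.08
tool_pos: [615.4, -54.1, 21.1]
tcp_rot: [[-0.974, -0.226, 0.001], [-0.226, 0.974, 0.0], [-0.001, -0.0, -1.0]]
ft_force: [0.5, 0.2, 0.3]
gripper_width: 0.147
```

Call:
arm_command(
  moves=[
    {"x": 0,"y": 0,"z": 0,"yaw": 0},
    {"x": 0,"y": 0,"z": 0,"yaw": 0},
    {"x": 0,"y": 0,"z": 0,"yaw": 0},
  ],
  claw=0.2,
)

```text
time_s: 66.45
tool_pos: [615.2, -53.9, 20.9]
tcp_rot: [[-0.974, -0.226, 0.0], [-0.226, 0.974, 0.0], [-0.0, 0.0, -1.0]]
ft_force: [-0.7, -0.7, -0.2]
gripper_width: 0.389
```

Call:
arm_command(
  moves=[
    {"x": 0,"y": 0,"z": -25,"yaw": 0},
    {"x": 0,"y": 0,"z": -35,"yaw": 0},
    {"x": 0,"y": 0,"z": 0,"yaw": 9.8},
    {"x": 0,"y": 0,"z": 0,"yaw": 9.8},
    {"x": 0,"y": 0,"z": 0,"yaw": 9.8},
  ],
)

```text
time_s: 67.08
tool_pos: [615.2, -53.9, 80.9]
tcp_rot: [[-0.958, 0.287, 0.0], [0.287, 0.958, 0.0], [-0.0, 0.0, -1.0]]
ft_force: [-0.5, 0.3, -0.6]
gripper_width: 0.397
```

Call:
arm_command(
  moves=[
    {"x": 0,"y": 0,"z": 0,"yaw": 9.8},
    {"x": 0,"y": 0,"z": 0,"yaw": 9.8},
    {"x": 0,"y": 0,"z": 0,"yaw": 9.8},
    {"x": 0,"y": 0,"z": 0,"yaw": 9.8},
    {"x": 0,"y": 0,"z": 0,"yaw": 9.8},
  ],
  claw=-1,
)

```text
time_s: 67.7
tool_pos: [615.2, -53.8, 80.8]
tcp_rot: [[-0.412, 0.911, 0.0], [0.911, 0.412, 0.0], [0.0, 0.0, -1.0]]
ft_force: [0.4, -0.6, -0.8]
gripper_width: 0.897
```

Call:
arm_command(
  moves=[
    {"x": 0,"y": 0,"z": 0,"yaw": 9.8},
    {"x": 0,"y": 0,"z": 0,"yaw": 10.2},
    {"x": 0,"y": 0,"z": 0,"yaw": 0},
  ],
)

```text
time_s: 68.08
tool_pos: [615.1, -53.8, 80.5]
tcp_rot: [[-0.083, 0.997, -0.0], [0.997, 0.083, -0.001], [-0.001, -0.001, -1.0]]
ft_force: [0.0, 0.1, -0.3]
gripper_width: 1.007
```

```bash
python3 g.py 619 -308.5 60 4.6
```

```text
T [615.1 -53.8  80.5] az 4.7 t 68.075 | dxyz now-axes [-254.1  -17.2   20.6] after-yaw axes [-254.2  -16.5] yaw 0.1 q7 42 w 1.007 F [ 0.   0.1 -0.3]
```

Call:
arm_command(
  moves=[
    {"x": -51,"y": -3.4,"z": 0,"yaw": 0},
    {"x": -51,"y": -3.4,"z": 0,"yaw": 0},
    {"x": -51,"y": -3.4,"z": 0,"yaw": 0},
    {"x": -51,"y": -3.4,"z": 0,"yaw": 0},
    {"x": -50,"y": -3.4,"z": 20,"yaw": 0},
  ],
)

```text
time_s: 68.7
tool_pos: [619.9, -311.0, 62.1]
tcp_rot: [[-0.086, 0.996, 0.003], [0.996, 0.086, -0.001], [-0.001, 0.003, -1.0]]
ft_force: [1.3, 0.3, 0.0]
gripper_width: 1.0
```

Call:
arm_command(
  moves=[
    {"x": 0,"y": 0,"z": 20,"yaw": 0},
    {"x": 0,"y": 0,"z": 0,"yaw": 0},
    {"x": 0,"y": 0,"z": 0,"yaw": 0},
  ],
)

```text
time_s: 69.08
tool_pos: [619.7, -307.0, 41.1]
tcp_rot: [[-0.085, 0.996, 0.0], [0.996, 0.085, 0.001], [0.001, 0.0, -1.0]]
ft_force: [-0.4, 0.2, 1.6]
gripper_width: 0.999
```

```bash
python3 g.py 619 -308.5 -31.6 4.6; python3 - <<'E'
from h import *
import m
im,P,r,t=cloud("top"); save("t9.png",im[110:260,190:420],3.4); print("top"); m.rects(im,P,r,t)
E
```

```text
T [ 619.7 -307.    41.1] az 4.9 t 69.075 | dxyz now-axes [-1.5 -0.8 72.7] after-yaw axes [-1.5 -0.8] yaw 0.3 q7 61 w 0.999 F [-0.4  0.2  1.6]
top
stick xy [607.1  74.6] z 68.5 LxW [63. 26.] ang -0.8 px [349. 240.] 103
stick xy [ 572.5 -321.9] z 243.8 LxW [56. 17.] ang -60.0 px [550. 238.] 64
stick xy [593.6 397.2] z 23.4 LxW [113.  28.] ang 86.5 px [207. 253.] 144
stick xy [564.5 212.1] z 24.5 LxW [44. 14.] ang 72.9 px [289. 264.] 32
board xy [605.    6.6] z 54.4 LxW [180.  94.] ang -77.0 px [380. 242.] 811
jar xy [529.4 421.1] z 123.4 LxW [54. 51.] ang -1.1 px [183. 275.] 252
jar xy [518.4 328.3] z 123.8 LxW [54. 51.] ang -1.1 px [227. 280.] 248
jar xy [504.5 223.6] z 123.2 LxW [54. 54.] ang -1.1 px [277. 285.] 252
```

View pics/t9.png

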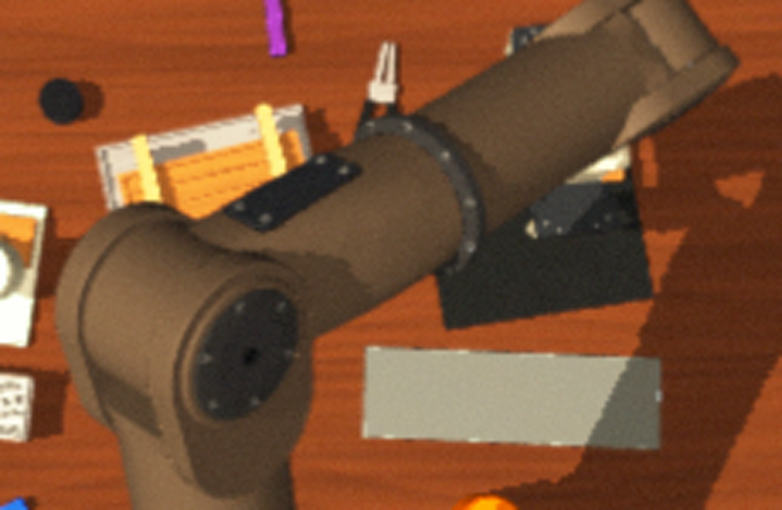

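The two upper sticks lie square across the stack at (147,170) and (270,140) in the crop. The arm hides the rest. Now to take the last board.

Call:
arm_command(
  moves=[
    {"x": 0,"y": -0.5,"z": 35,"yaw": 0},
    {"x": 0,"y": 0,"z": 27,"yaw": 0},
    {"x": 0,"y": 0,"z": 10,"yaw": 0},
    {"x": 0,"y": 0,"z": 0,"yaw": 0},
  ],
)

```text
time_s: 69.62
tool_pos: [618.7, -308.0, -30.9]
tcp_rot: [[-0.083, 0.997, 0.0], [0.997, 0.083, 0.0], [0.0, 0.0, -1.0]]
ft_force: [0.3, 0.2, -0.3]
gripper_width: 1.002
```

Call:
arm_command(
  moves=[
    {"x": 0,"y": 0,"z": 0,"yaw": 0},
    {"x": 0,"y": 0,"z": 0,"yaw": 0},
    {"x": 0,"y": 0,"z": 0,"yaw": 0},
    {"x": 0,"y": 0,"z": 0,"yaw": 0},
    {"x": 0,"y": 0,"z": 0,"yaw": 0},
  ],
  claw=1,
  squeeze=30,
)

```text
time_s: 70.25
tool_pos: [618.9, -308.7, -30.8]
tcp_rot: [[-0.082, 0.997, 0.001], [0.997, 0.082, -0.0], [-0.0, 0.001, -1.0]]
ft_force: [0.5, 1.2, 4.0]
gripper_width: 0.646
```

Call:
arm_command(
  moves=[
    {"x": 0,"y": 0,"z": 0,"yaw": 0},
    {"x": 0,"y": 0,"z": 0,"yaw": 0},
    {"x": 0,"y": 0,"z": -10,"yaw": 0},
    {"x": 0,"y": 0,"z": -50,"yaw": 0},
    {"x": 0,"y": 0,"z": -50,"yaw": -8.3},
  ],
)

```text
time_s: 70.88
tool_pos: [617.4, -308.3, 79.4]
tcp_rot: [[-0.227, 0.974, -0.003], [0.974, 0.227, 0.0], [0.001, -0.002, -1.0]]
ft_force: [1.8, 0.0, -1.6]
gripper_width: 0.649
```

```bash
python3 g.py 600 6 80 13
```

```text
T [ 617.4 -308.3   79.4] az 13.1 t 70.875 | dxyz now-axes [310.   54.3  -0.5] after-yaw axes [310.1  53.8] yaw 0.1 q7 67 w 0.649 F [ 1.8  0.  -1.6]
```

Call:
arm_command(
  moves=[
    {"x": 51.5,"y": 9,"z": 0,"yaw": 0},
    {"x": 51.5,"y": 9,"z": 0,"yaw": 0},
    {"x": 51.5,"y": 9,"z": 0,"yaw": 0},
    {"x": 51.5,"y": 9,"z": 0,"yaw": 0},
    {"x": 51.5,"y": 9,"z": 0,"yaw": 0},
  ],
)

```text
time_s: 71.5
tool_pos: [603.7, -46.0, 78.9]
tcp_rot: [[-0.224, 0.975, -0.001], [0.975, 0.224, 0.0], [0.0, -0.0, -1.0]]
ft_force: [1.5, 0.1, -1.7]
gripper_width: 0.651
```

Call:
arm_command(
  moves=[
    {"x": 51.5,"y": 9,"z": 0,"yaw": 0},
    {"x": 0,"y": 0,"z": 0,"yaw": 0},
    {"x": 0,"y": 0,"z": 0,"yaw": 0},
  ],
)

```text
time_s: 71.88
tool_pos: [601.3, 4.1, 78.9]
tcp_rot: [[-0.224, 0.974, -0.0], [0.974, 0.224, -0.001], [-0.001, -0.0, -1.0]]
ft_force: [0.4, 0.1, 0.3]
gripper_width: 0.646
```

```bash
python3 g.py 600 6 36 13; python3 - <<'E'
from h import *
im,P,r,t=cloud("side"); save("s10.png",im[140:260,230:370],4)
E
```

```text
T [601.3   4.1  78.9] az 13.0 t 71.875 | dxyz now-axes [ 2.2 -0.8 42.9] after-yaw axes [ 2.2 -0.8] yaw -0.0 q7 44 w 0.646 F [0.4 0.1 0.3]
```

View pics/s10.png

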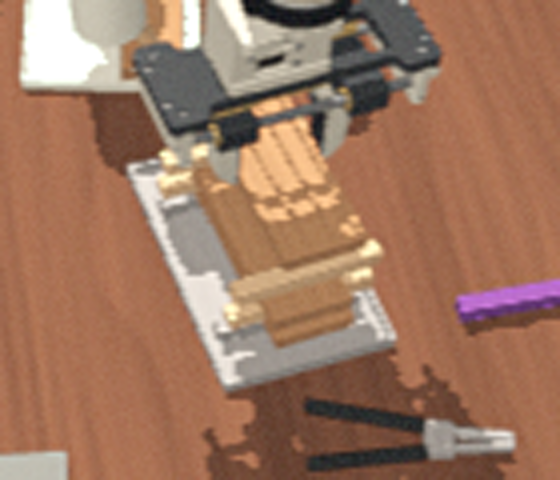

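The board is held above the stack, and sticks and boards line up. Lowering it now.

Call:
arm_command(
  moves=[
    {"x": 2,"y": -0.8,"z": 25,"yaw": 0},
    {"x": 0,"y": 0,"z": 13,"yaw": 0},
    {"x": 0,"y": 0,"z": 5,"yaw": 0},
    {"x": 0,"y": 0,"z": 0,"yaw": 0},
    {"x": 0,"y": 0,"z": 0,"yaw": 0},
  ],
)

```text
time_s: 72.55
tool_pos: [600.9, 6.1, 36.3]
tcp_rot: [[-0.224, 0.975, 0.001], [0.975, 0.224, -0.0], [-0.0, 0.001, -1.0]]
ft_force: [0.2, -0.1, -1.1]
gripper_width: 0.65
```

Call:
arm_command(
  moves=[
    {"x": 0,"y": 0,"z": 1,"yaw": 0},
    {"x": 0,"y": 0,"z": 0,"yaw": 0},
  ],
)

```text
time_s: 72.8
tool_pos: [600.5, 6.6, 34.9]
tcp_rot: [[-0.225, 0.974, 0.0], [0.974, 0.225, 0.0], [0.0, 0.0, -1.0]]
ft_force: [-0.3, 0.7, -1.1]
gripper_width: 0.651
```

Call:
arm_command(
  moves=[
    {"x": 0,"y": 0,"z": 1,"yaw": 0},
    {"x": 0,"y": 0,"z": 0,"yaw": 0},
  ],
)

```text
time_s: 73.05
tool_pos: [600.6, 6.6, 34.2]
tcp_rot: [[-0.224, 0.974, 0.0], [0.974, 0.224, 0.0], [0.0, 0.001, -1.0]]
ft_force: [-2.3, 1.0, 5.0]
gripper_width: 0.648
```

Call:
arm_command(
  moves=[
    {"x": 0,"y": 0,"z": 0,"yaw": 0},
    {"x": 0,"y": 0,"z": 0,"yaw": 0},
    {"x": 0,"y": 0,"z": 0,"yaw": 0},
    {"x": 0,"y": 0,"z": 0,"yaw": 0},
  ],
  claw=-0.8,
)

```text
time_s: 73.55
tool_pos: [600.4, 6.4, 33.6]
tcp_rot: [[-0.224, 0.975, -0.0], [0.975, 0.224, -0.0], [-0.0, -0.0, -1.0]]
ft_force: [0.1, -0.1, 0.9]
gripper_width: 0.899
```

Call:
arm_command(
  moves=[
    {"x": 0,"y": 0,"z": -20,"yaw": 0},
    {"x": 0,"y": 0,"z": -40,"yaw": 0},
    {"x": 0,"y": 0,"z": -60,"yaw": 0},
    {"x": -60,"y": 0,"z": -10,"yaw": 0},
    {"x": -60,"y": 0,"z": 0,"yaw": 0},
  ],
)

```text
time_s: 74.18
tool_pos: [628.9, -110.9, 166.8]
tcp_rot: [[-0.228, 0.974, 0.004], [0.974, 0.228, -0.0], [-0.001, 0.004, -1.0]]
ft_force: [1.1, -0.1, -1.0]
gripper_width: 0.899
```

Call:
arm_command(
  moves=[
    {"x": -60,"y": 0,"z": 0,"yaw": 0},
    {"x": -40,"y": -45,"z": 0,"yaw": 0},
    {"x": -40,"y": -45,"z": 0,"yaw": 0},
    {"x": -40,"y": -45,"z": 0,"yaw": 0},
    {"x": 0,"y": 0,"z": 0,"yaw": 0},
  ],
)

```text
time_s: 74.8
tool_pos: [531.8, -322.2, 166.3]
tcp_rot: [[-0.215, 0.977, 0.001], [0.977, 0.215, -0.003], [-0.003, 0.0, -1.0]]
ft_force: [0.3, 0.5, 0.2]
gripper_width: 0.901
```

```bash
python3 m.py; python3 - <<'E'
from h import *
im,P,r,t=cloud("top"); a=cv2.resize(im[120:240,110:310],None,fx=3.5,fy=3.5,interpolation=cv2.INTER_CUBIC)
im,P,r,t=cloud("side"); b=cv2.resize(im[60:260,200:370],None,fx=3,fy=3,interpolation=cv2.INTER_CUBIC)
save("f_top.png",a,1); save("f_side.png",b,1)
E
```

```text
top
stick xy [656.  -42.3] z 69.7 LxW [28. 15.] ang 12.7 px [401. 217.] 40
stick xy [627.8  77.5] z 71.3 LxW [27. 14.] ang 8.7 px [347. 231.] 35
stick xy [593.9 400.7] z 23.1 LxW [98. 18.] ang 81.1 px [206. 252.] 96
stick xy [570.  -60.9] z 67.3 LxW [27. 17.] ang 12.6 px [411. 256.] 45
stick xy [542.3  58.7] z 68.1 LxW [27. 16.] ang -0.7 px [356. 270.] 41
stick xy [511.  199.6] z 95.8 LxW [50. 25.] ang 7.4 px [290. 284.] 60
board xy [593.8   4.7] z 77.0 LxW [180. 116.] ang -77.0 px [380. 245.] 1230
jar xy [529.2 421. ] z 123.8 LxW [54. 51.] ang -1.1 px [183. 276.] 250
jar xy [518.4 328.2] z 124.1 LxW [54. 51.] ang -1.1 px [227. 280.] 248
jar xy [504.5 223.4] z 123.5 LxW [54. 54.] ang -1.1 px [277. 285.] 250
side
jar xy [508.2 218.1] z 114.5 LxW [161.  46.] ang 87.4 px [380. 195.] 384
74.9 [ 536.  -316.9  165. ] [[-0.222, 0.975, 0.001], [0.975, 0.222, -0.0], [-0.0, 0.001, -1.0]] [0.4 1.1 0.4] 0.8952877076959354
```

View pics/f_top.png

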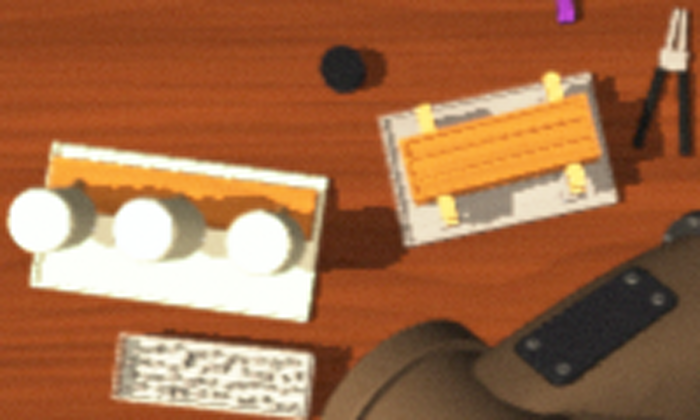

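View pics/f_side.png

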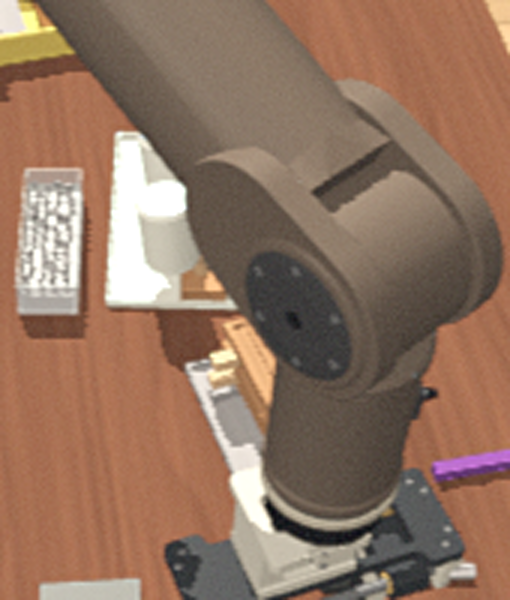

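```bash
python3 - <<'E'
from h import *
im,P,r,t=cloud("top"); z=P[...,2]
hsv=cv2.cvtColor(im,cv2.COLOR_RGB2HSV)
g=(abs(P[...,0]-600)<90)&(abs(P[...,1]-6)<130)&(z>74)&(z<95)
n,L,st,c=cv2.connectedComponentsWithStats(g.astype(np.uint8)); i=1+st[1:,4].argmax(); p=P[L==i]
(c0,wh,a)=cv2.minAreaRect(p[:,:2].astype(np.float32)); A=np.c_[p[:,:2]-p[:,:2].mean(0),np.ones(len(p))]
k=np.linalg.lstsq(A,p[:,2],rcond=None)[0]; print("top board",np.round(p.mean(0),1),wh,a,"slope",np.round(k[:2],3))
tips=np.array([[521,425,118],[506.5,326.5,118],[492,226.5,118]])
for tp in tips:
    q=(np.hypot(P[...,0]-tp[0]-8,P[...,1]-tp[1])<42)&(z>85)&(hsv[...,1]<60)
    p=P[q]
    top=p[p[:,2]>105]
    for _ in range(5):
        A=np.c_[top[:,:2],np.ones(len(top))]; k=np.linalg.lstsq(A,top[:,2],rcond=None)[0]; e=abs(p[:,2]-np.c_[p[:,:2],np.ones(len(p))]@k); top=p[e<4]
    nrm=np.array([-k[0],-k[1],1]); nrm/=np.linalg.norm(nrm); cc=top.mean(0); f=cc-4*nrm
    print(len(top),"top",np.round(cc,1),"tilt",round(np.degrees(np.arccos(nrm[2])),1),"floor-tip",np.round(f-tp,1),round(np.linalg.norm(f-tp),1))
E
```

```text
top board [598.5   9.2  79.6] (62.42072677612305, 179.87916564941406) 13.09856128692627 slope [-0.006  0.002]
195 top [533.2 424.  123.7] tilt 8.7 floor-tip [12.8 -1.1  1.8] 12.9
185 top [520.5 330.7 124.4] tilt 12.1 floor-tip [14.5  3.6  2.5] 15.1
202 top [507.1 226.3 124. ] tilt 4.3 floor-tip [15.4 -0.3  2. ] 15.5
```

```bash
python3 -c "
from h import *; print(robot.hand_in())"
```

```text
the job is handed in; nothing more can be done
None
```

The pile is built and all three jars hang mouth-down on pegs 1 to 3. I handed the job in at about 75 s of simulated time, with the arm clear of everything; no verdict was reported.

**Last checks (top camera):**

| Item | Measured |
|---|---|
| Top board position | About 3–4 mm from where board a was measured |
| Top board level and height | Level (slope under 0.01), top face at 79.6 mm against 81 expected |
| Top board alignment | Within about 1° of board a |
| Upper stick pair | At (585, 68) and (613, −52) mm, about 60 mm either side of the middle |
| Jar inner floors to peg tips | About 13, 15 and 16 mm, limit 30 |

The boards on the mat and the sticks not yet used were still in place each time I measured before picking. The bead bin, pliers and spool look unmoved in the pictures; I did not measure them.

**What failed or disagreed:**
- **Tool height:** the real fingertips are about 38 mm above the reported TCP. I found this from the cameras and by touching the bench. Before that it cost me three missed grasps: jar 1, jar 3 and the first stick. Nothing was displaced.
- **Side camera:** it read about 10 mm in x and 5 mm in y away from the top camera. I relied on the top camera because it matched the gripper's own position.
- **Not re-measured:** the last side view was mostly blocked by the arm. I did not re-measure the middle board and lower sticks after the last placement. They looked right in the views before it.

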